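# Refill the ball dispenser and pin its cover at the posting mark

### The arm

A 7-joint arm with a two-finger parallel gripper is mounted at the origin on the work surface. World frame = base frame: x ahead of the robot, y to its left, z up, the work surface at z = 0. Lengths are in m, angles in rad, forces in N, time in s.
With the tool pointing down it reaches from about 0.425 to 0.925 m from the base axis. Payload 6.8 kg.
Tool frame: the origin (TCP) lies midway between the tips of the shut fingers; the grasp point (between the pads) lies 19 mm behind it; z points along the fingers, x is the direction in which the jaws open and shut, and the axes are right-handed (so a half turn about z gives the same grasp; the last joint's range is limited). The gripper opens to 85 mm and grips with 20 to 120 N. Pads are 22 mm wide; open, the fingers measure 114 mm over their backs; the gripper's body (76 mm by 85 mm) begins 54 mm behind the grasp point. The pads swing forward as they close: fully open they stand 13 mm farther back than shut.
Start: joints at [-1.221, 0.477, 0.022, 1.555, -0.011, 1.109, -0.083], TCP at [0.298, 0.606, 0.231] pointing down, gripper open.
Joint ranges: [-2.96, 2.96], [-0.34, 2.1], [-1.41, 1.46], [0.24, 2.44], [-1.37, 4.51], [0.17, 1.92], [-2.96, 2.96]. Speed limits (rad/s): [2.39, 2.39, 3.14, 3.14, 3.14, 3.14, 3.14].

### API

Orientations are given as a unit quaternion [w, x, y, z].
In Python, from station import bot, imaging, nets gives the robot as it stands. The module is installed in compiled form; this text tells all that it offers.
- The arm moves only by the tool apply_moves, never from a script. Its argument "moves" is text: rows parted by semicolons, each of 7 numbers parted by spaces: the gripper command: -1 is fully open, 1 is shut, values between are in proportion, then the shift along the tool's x, y, z normalised to -1 to 1, where 1 is 120 mm, then the turn, a rotation vector about the tool's x, y, z normalised to -1 to 1, where 1 is 4 degrees. In form: hand dx dy dz rx ry rz; .... A call has 1 to 12 rows; each row shifts and turns the commanded pose from where the row before left it, along the tool's axes as they then stand; what a row does not reach is not made up. A row lasts 1/12 s, in which the tool goes at most 41.7 mm and 7.16 degrees, less where a joint would pass 70% of its speed; a pose out of reach is approached as far as the arm can. A call with a number of a shift or a turn outside -1 to 1 is refused whole. A call with a gripper value outside its range is refused whole. The fingers move at their own pace and stop on an object; "force" is the grip in N (left out, the last holds). Time passes only in rows, so rows that do not move let the fingers close. It gives the time, the measured TCP pose, the force and the opening at its end, in the units of the state.
- bot.get_obs(): the state, without advancing time (a new reading comes with each control period).
- imaging.read_camera(name): name is "scene" or "top"; returns a dict with "image" (420x560x3 uint8, red, green, blue), "fx", "fy", "cx", "cy" (pixels), "dist_coeffs" ([k1, k2, p1, p2, k3] as OpenCV has them; the pictures are not rectified), "view" (4x4, takes a point from world to camera coordinates). Camera axes: x right, y down, z forward; pixel columns grow to the right and rows downward; lengths in m; the calibration is good to about 2 mm. A picture is of the moment at which its call begins. There is no depth.
- bot.hand_in(): hands the job in, once; it reports no verdict.
Trained networks look in a picture, given as the dict that the camera call returned (one of the last four; its "shot" number tells which), for a name from the list of things; names that differ only in an ending like _2 or _b are one class to them, and where a whole thing is asked for, a point or a joint stands for the part that bears it (a point fixed in the world has none). Each returns a list of dicts, best first, with "score" (0 to 1); they miss things now and then, are a little off and sometimes report something else, mostly with a low value. They report only what shows in the picture. A call takes as long as a camera call. They do not tell look-alikes from the thing itself.
- nets.spot_in(picture, name): "rect" ([left, top, right, bottom] in pixels, round what is visible of it).
- nets.outline_of(picture, name): "region" (420x560 bool, what is visible of it) and "rect" ([left, top, right, bottom] in pixels, round what is visible of it).
- nets.spot_point(picture, name): "location" ([column, row] in pixels: a listed point, or the origin of a listed thing).
The state is a dict: "t": time; "q": joint angles; "joint_vel": joint speeds; "joint_torque": joint torques, N m; "eef_pos": TCP position; "tool_rot": TCP orientation; "contact_force": force on the tool from outside, world axes, zero at the start; "torque": the same for the moment, N m; "gripper_width": opening from 0.0 (shut) to 1.0 (fully open).
Only numpy, scipy, OpenCV 4.12 (cv2) and the standard library are available. Lean on these libraries where they do the work, as an engineer would, in place of code of your own. Each camera call takes 0.05 s, during which the arm holds its last target.

### The job

Put the loose plastic balls back in the ball dispenser: swing its cover lever all the way open, load every ball from the two bamboo trays into the clear hopper, and only then turn the lever back to the posting mark, where its eye stands over the middle one of the three deck holes that lie along its path. Lock it there by taking the steel pin out of its parking hole in the deck corner and putting it through the eye and the deck hole, fully home. Leave the other toys and kitchen things where they stand.

Things in the scene. Friction and masses are not known exactly. Their poses are not given: they have to be found in the camera images.
- dispenser: Ball dispenser fixed to the bench. Origin: centre of its underside; x away from the robot-side front with the push plunger, y to its left, z up. Base plate 306 x 190 x 20 mm, catch tray in front to x = -202 mm; white housing x -150 to 12, y -90 to 90 mm with an aluminium deck 10 mm thick, top at z = 150 mm; behind it the clear round hopper, centre x = 80 mm. Lever pivot at x = y = 0.
- cover_lever (a joint): Lever angle (rad). Flat, 6 mm thick, 4 mm above the deck, on a vertical pivot: round cover (radius 68, centre 80 mm out), on the other side the arm with eye and knob. 0: cover over hopper, arm to the dispenser's -x; grows counter-clockwise from above (knob to -y). Stops 0 and 1.85 = fully open (over 1.7 counts); starts 0 to 0.45; posting mark 0.75. Stays where left.
- lever_pivot (a point): The vertical hinge axis of the lever, on the dispenser, 157 mm above the bench; here a low bolt head, 6 mm above the lever's top.
- lever_knob (a point): Centre of the lever's upright black knob, 120 mm from the pivot: 20 mm diameter, 45 mm tall, from 160 to 205 mm above the bench; this point is at 182.5 mm. Moving it takes about 2 N.
- lever_eye (a point): Centre of the 11 mm eye through the lever arm, 75 mm from the pivot (45 mm inward of the knob), at the lever's top face, 160 mm above the bench.
- middle_hole (a point): Middle one of the three index holes (11 mm, right through the 10 mm deck, hollow below) on a circle of 75 mm about the pivot, at the deck's top face, 150 mm above the bench. The eye stands over it at 0.75 rad; over the two others at 0 and 1.40 rad, where it is not to be pinned. Dispenser frame: (-54.9, -51.1) mm.
- hopper_mouth (a point): Centre of the hopper's round open mouth, at the rim (150 mm above the bench, inner radius 60 mm). The cover shuts it at lever angle 0, leaves a gap little wider than a ball at 0.75 and clears it fully open.
- hopper_floor (a point): Centre of the hopper's flat inner floor, 26 mm above the bench.
- pin: Loose steel lock pin, 75 mm long, about 60 g, upright; origin at its lower tip, z up. Shaft 8 mm diameter, 45 mm long, the lowest 8 mm tapered; above it a round head, 20 mm diameter, 30 mm tall. Starts in the parking hole (11 mm) at (-130, 70) mm of the dispenser frame, head resting on the deck, tip 105 mm above the bench; fully home in the lever's eye the tip is 115 mm above the bench.
- ball1_center (a point): Centre of plastic ball 1, one of up to six alike, yellow, 48 mm diameter, 16 g, lying loose in one of the trays (centre 30 mm above the bench); absent in some starts: None. A knocked ball rolls, but the tray's rim holds it.
- ball2_center (a point): Centre of plastic ball 2, one of up to six alike, yellow, 48 mm diameter, 16 g, lying loose in one of the trays (centre 30 mm above the bench); absent in some starts: None. A knocked ball rolls, but the tray's rim holds it.
- ball3_center (a point): Centre of plastic ball 3, one of up to six alike, yellow, 48 mm diameter, 16 g, lying loose in one of the trays (centre 30 mm above the bench); absent in some starts: None. A knocked ball rolls, but the tray's rim holds it.
- ball4_center (a point): Centre of plastic ball 4, one of up to six alike, yellow, 48 mm diameter, 16 g, lying loose in one of the trays (centre 30 mm above the bench); absent in some starts: None. A knocked ball rolls, but the tray's rim holds it.
- ball5_center (a point): Centre of plastic ball 5, one of up to six alike, yellow, 48 mm diameter, 16 g, lying loose in one of the trays (centre 30 mm above the bench); absent in some starts: None. A knocked ball rolls, but the tray's rim holds it.
- ball6_center (a point): Centre of plastic ball 6, one of up to six alike, yellow, 48 mm diameter, 16 g, lying loose in one of the trays (centre 30 mm above the bench); absent in some starts: None. A knocked ball rolls, but the tray's rim holds it.
- tray_left: Round bamboo tray to the left of the dispenser, fixed; origin at the centre of its underside. Flat floor 6 mm thick, inner radius 110 mm at the floor, low flared rim to 128 mm outer radius, 22 mm high, 5 mm thick.
- tray_right: Round bamboo tray to the right of the dispenser, fixed; origin at the centre of its underside. Flat floor 6 mm thick, inner radius 110 mm at the floor, low flared rim to 128 mm outer radius, 22 mm high, 5 mm thick.
- kendama: Wooden kendama lying on its side, 180 mm long, 60 mm high; origin under its middle. A thing to leave alone.
- maraca: Red plastic maraca lying, 185 mm long, head 66 mm across; origin under its middle. To be left alone.
- rice_bowl: White ceramic rice bowl, 114 mm across, 55 mm high; origin at the centre of its foot. To be left alone.
- pot: Small steel pot with tight lid, 125 mm across, 108 mm high with the lid knob, 180 mm over its ears; origin at the centre of its underside. To be left alone.
- toy_car: Wooden toy car, 100 x 60 x 63 mm; origin under its centre. To be left alone.
- cup: White plastic cup, 66 mm across the rim, 85 mm high; origin under its centre. To be left alone.
There are look-alikes about, which are no part of the job. What is shaped like the part that bears ball2_center but blue or brown is not meant.

How it is judged:
On the way, in this order (a step that is already met when the one before it is completed fails the run):
1. the cover lever is swung fully open (over 1.7 rad) (value of joint cover_lever above 1.7 rad), for 0.2 s.
2. every ball is in the hopper (horizontal distance between each of ball1_center, ball2_center, ball3_center, ball4_center, ball5_center, ball6_center and hopper_floor below 0.055 m and height (world z) of each of ball1_center, ball2_center, ball3_center, ball4_center, ball5_center, ball6_center below 0.145 m), for 0.2 s.
3. the lever is set to the posting mark (0.75 rad, within 0.045) (value of joint cover_lever between 0.705 and 0.795 rad), for 0.3 s.
At the end, for the whole second after the job is handed in: Every ball is inside the hopper, below its rim; the lever is at the posting mark, 0.75 rad within 0.045; the pin is upright through eye and middle deck hole, within 4 mm of the hole's axis and 7 mm of fully home (tip at most 122 mm above the bench), and at rest (all of step 2 and all of step 3 and horizontal distance between pin and middle_hole below 0.004 m and height (world z) of pin below 0.122 m and angle between pin's own z axis and vertical below 0.15 rad and linear speed of pin below 0.02 m/s); the robot touches nothing.
It fails at once if one of the other toys or kitchen things is pushed more than 40 mm from its place, or tipped (distance of any of kendama, maraca, rice_bowl, pot, toy_car, cup from where it was at the start of the episode above 0.04 m or angle between any of rice_bowl, pot, toy_car, cup's own z axis and vertical above 0.5 rad).
Of ball1, ball2, ball3, ball4, ball5, ball6 only 4 to 6 are there at a start; the rules pass over those that are not, and their reading is None.
At some moment in a run one of ball1, ball2, ball3, ball4, ball5, ball6 may be knocked a few centimetres aside while the robot is not near it.
It also fails if it takes over 210 s, if anything falls off the work surface, if the arm or the gripper's body presses on something with over 40 N, if the wrist force passes 120 N, or if a joint passes its speed limit or range.

## Working session

There is one attempt and no reset: what is moved stays moved. The work goes in short steps, Python scripts to look and compute and a tool call to move; the robot and the scene stay as the last step left them, time stands still between calls to the robot, and variables do not carry over. Pictures are saved under pics/ and viewed, and the job is handed in when it is done.

Besides the shell and the picture viewer there is one more tool, called after ">>>" by a JSON object that holds its "op" and its "data". apply_moves: Moves the arm, as the interface text tells. Scaled input: -1 to 1 covers 120 mm each way for a shift and 4 degrees each way for a turn. Its arguments: {"type":"object","properties":{"moves":{"type":"string"},"force":{"type":"number"}},"required":["moves"]}

```bash
mkdir -p pics
python3 - <<'E'
from station import bot, imaging, nets
import cv2
o=bot.get_obs()
for k,v in o.items(): print(k,v)
for n in ("scene","top"):
    p=imaging.read_camera(n)
    cv2.imwrite(f"pics/{n}0.png",p["image"][:,:,::-1])
    print(n,p["fx"],p["fy"],p["cx"],p["cy"],p["dist_coeffs"],p["view"],p["shot"])
E
```

```text
t 0.0
q [-1.22111558  0.47779519  0.02227294  1.55644702 -0.01154418  1.10931338
 -0.08308613]
joint_vel [-0.00140046 -0.0001957   0.00149896 -0.00045527 -0.00015886  0.00166786
  0.00091516]
joint_torque [-1.13648020e-03 -5.96439207e+01  1.60761941e+00 -2.81197107e+01
  1.25017544e-02  9.41935752e-03 -3.76544747e-06]
eef_pos [0.29802252 0.60498017 0.23032958]
tool_rot [ 5.13230813e-04  8.49084749e-01  5.28255852e-01 -7.62024494e-04]
contact_force [-0.1702156   0.40899211 -0.74187472]
torque [ 0.06042208 -0.04830121  0.01253884]
gripper_width 0.9982469877869921
scene 389.56509196818683 389.56509196818683 282.2506375198705 206.63819411373592 [0.00457634 0.         0.         0.         0.        ] [[-0.68581253  0.72772007 -0.00920166  0.36583277]
 [ 0.5223982   0.48343288 -0.70241923 -0.14411851]
 [-0.50671619 -0.48653484 -0.71170398  1.48614532]
 [ 0.          0.          0.          1.        ]] 1
top 516.4609487881398 516.4609487881398 276.4497507862471 213.39419886292754 [-0.12704394  0.          0.          0.          0.        ] [[ 0.01436743 -0.99977786 -0.01542129 -0.00737867]
 [-0.99174008 -0.01228258 -0.12767437  0.49465383]
 [ 0.12745659  0.01712827 -0.99169624  1.64419383]
 [ 0.          0.          0.          1.        ]] 2
```

View pics/scene0.png

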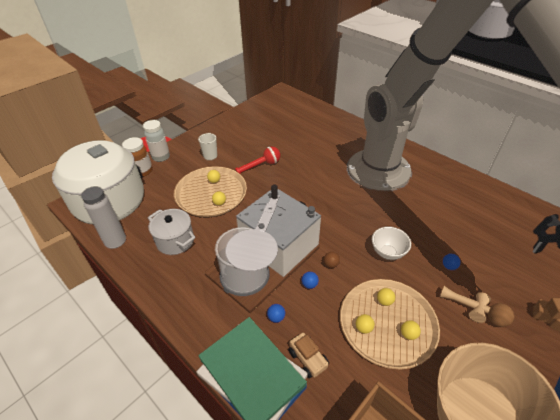

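View pics/top0.png

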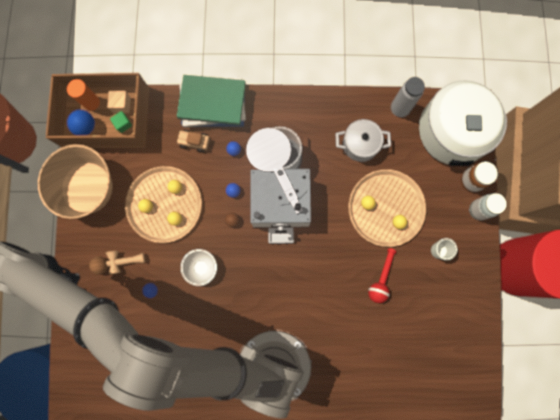

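```bash
cat > h.py <<'E'
from station import bot, imaging, nets
import numpy as np, cv2
from scipy.spatial.transform import Rotation as R
def K(p): return np.array([[p["fx"],0,p["cx"]],[0,p["fy"],p["cy"]],[0,0,1.]])
def ray(p,uv):
    n=cv2.undistortPoints(np.array([[uv]],float),K(p),np.array(p["dist_coeffs"]))[0,0]
    V=np.array(p["view"]);r=V[:3,:3].T@np.array([n[0],n[1],1]);c=-V[:3,:3].T@V[:3,3];return c,r
def atz(p,uv,z):
    c,r=ray(p,uv);return c+r*(z-c[2])/r[2]
def proj(p,X):
    V=np.array(p["view"]);q,_=cv2.projectPoints(np.array(X,float).reshape(-1,3),cv2.Rodrigues(V[:3,:3])[0],V[:3,3],K(p),np.array(p["dist_coeffs"]));return q[:,0]
def tri(p1,u1,p2,u2):
    c1,r1=ray(p1,u1);c2,r2=ray(p2,u2);A=np.stack([r1,-r2],1);s=np.linalg.lstsq(A,c2-c1,rcond=None)[0]
    a=c1+s[0]*r1;b=c2+s[1]*r2;return (a+b)/2,np.linalg.norm(a-b)
def cams(): return {n:imaging.read_camera(n) for n in ("scene","top")}
def yellow(p,amin=40):
    hsv=cv2.cvtColor(p["image"],cv2.COLOR_RGB2HSV);m=cv2.inRange(hsv,(22,140,110),(34,255,255))
    n,l,s,c=cv2.connectedComponentsWithStats(m)
    return [(c[i],s[i]) for i in range(1,n) if s[i][4]>amin]
def balls(P,z=0.030):
    for n,p in P.items():
        for c,s in yellow(p): print(n,"px",c.round(1),"area",s[4],"wh",s[2:4],"xy",atz(p,c,z)[:2].round(4))
def save(p,name,rect=None,k=3):
    im=p["image"][:,:,::-1]
    if rect: 
        a,b,c,d=rect; im=cv2.resize(im[b:d,a:c],None,fx=k,fy=k,interpolation=cv2.INTER_CUBIC)
    cv2.imwrite(f"pics/{name}.png",im)
E
python3 - <<'E'
from h import *
P=cams(); balls(P)
Z=dict(lever_pivot=.163,lever_knob=.1825,lever_eye=.16,middle_hole=.15,hopper_mouth=.15,hopper_floor=.026,pin=.105,dispenser=0,tray_left=0,tray_right=0)
for k,z in Z.items():
    L={}
    for n,p in P.items():
        r=nets.spot_point(p,k)
        for d in r[:2]: print(k,n,round(d["score"],2),np.round(d["location"],1),atz(p,d["location"],z)[:2].round(4))
        if r: L[n]=r[0]["location"]
    if len(L)==2: print("   tri",tri(P["scene"],L["scene"],P["top"],L["top"]))
save(P["top"],"topz",(225,110,345,260),4); save(P["scene"],"scz",(205,170,335,300),4)
E
```

```text
scene px [213.3 175.7] area 122 wh [13 13] xy [ 0.4727 -0.4023]
scene px [218.5 197.9] area 138 wh [14 13] xy [ 0.5354 -0.2988]
scene px [385.9 296.3] area 236 wh [17 17] xy [0.4751 0.3335]
scene px [364.7 323.5] area 262 wh [18 18] xy [0.5812 0.3376]
scene px [410.5 329.8] area 282 wh [20 19] xy [0.5159 0.4327]
top px [173.8 185.9] area 116 wh [13 13] xy [0.5821 0.3392]
top px [367.8 202.1] area 136 wh [14 13] xy [ 0.5356 -0.2981]
top px [144.7 205.2] area 125 wh [13 13] xy [0.5168 0.434 ]
top px [173.5 217.8] area 115 wh [12 12] xy [0.4761 0.336 ]
top px [399.5 221.4] area 140 wh [14 14] xy [ 0.4737 -0.4013]
lever_pivot scene 0.87 [264.5 224.7] [ 0.5958 -0.0062]
lever_pivot scene 0.62 [210.8 176.8] [ 0.5681 -0.2713]
lever_pivot top 0.72 [280.1 173.6] [ 0.5991 -0.0123]
lever_pivot top 0.48 [257.6 215.8] [0.4699 0.0532]
   tri (array([ 0.59711499, -0.0097315 ,  0.16196652]), np.float64(0.006756280634715176))
lever_knob scene 0.97 [276.7 193.3] [ 0.4972 -0.054 ]
lever_knob top 0.77 [296.3 209.3] [ 0.4882 -0.0618]
   tri (array([ 0.48952894, -0.06187408,  0.17218344]), np.float64(0.000
[... 930 characters left out ...]
[209.4 150.9] [ 0.4436 -0.4436]
pin scene 0.49 [312.2 226.5] [0.4705 0.0627]
pin top 0.54 [258.1 217.8] [0.4708 0.0547]
   tri (array([ 0.54777033, -0.03885145,  0.38300196]), np.float64(0.27030091353971897))
dispenser scene 0.96 [263.6 261.1] [ 0.6039 -0.0116]
dispenser top 0.75 [278.9 184.1] [ 0.5973 -0.007 ]
   tri (array([ 0.60033402, -0.00987093, -0.00261934]), np.float64(0.007752874586183687))
tray_left top 0.63 [164.  203.8] [0.5265 0.3766]
tray_right scene 0.72 [241.5 270.4] [ 0.673  -0.0356]
tray_right scene 0.56 [212.2 190.3] [ 0.5076 -0.3727]
tray_right top 0.63 [384.4 209.8] [ 0.5152 -0.3582]
   tri (array([ 0.52600409, -0.37187861, -0.43901117]), np.float64(0.16967110051036616))
```

View pics/topz.png

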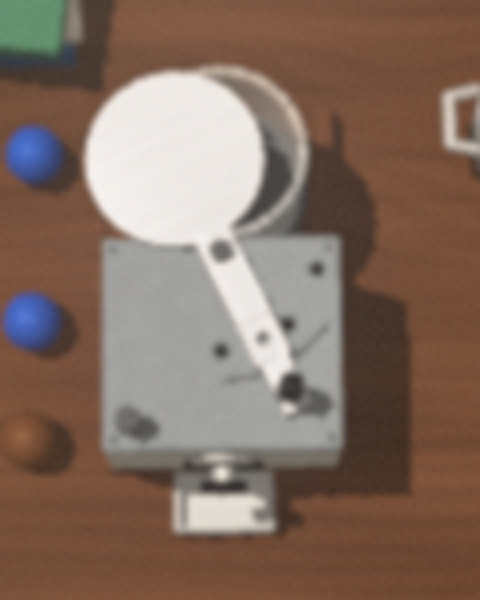

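View pics/scz.png

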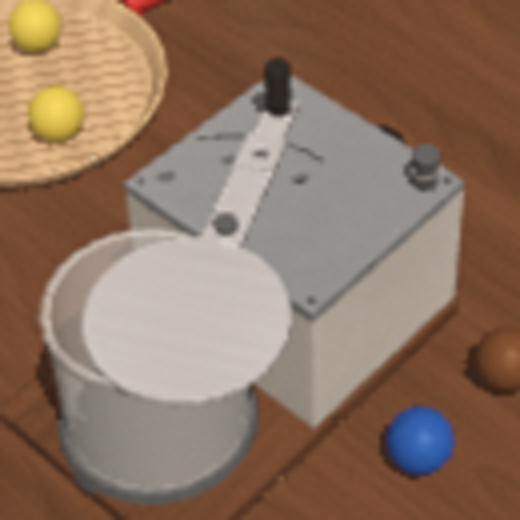

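```bash
cat > fit.py <<'E'
from h import *
from scipy.optimize import least_squares
def top(x,y): return (225+x/4-.375,110+y/4-.375)
def sc(x,y): return (205+x/4-.375,170+y/4-.375)
T=[((0,0,.166),top(221,250)),((12,90,.15),top(104,237)),((12,-90,.15),top(341,238)),((-150,90,.15),top(102,451)),((-150,-90,.15),top(342,450)),
 ((-75,0,.15),top(221,350)),((-54.9,-51.1,.15),top(288,324)),((-12.7,-73.9,.15),top(317,268))]
S=[((0,0,.166),sc(226,222)),((12,-90,.15),sc(127,183)),((-150,90,.15),sc(463,183)),((12,90,.15),sc(315,319)),((-75,0,.15),sc(300,179)),((-12.7,-73.9,.15),sc(166,176)),((-54.9,-51.1,.15),sc(229,159))]
P=cams()
def W(d,q): 
    c,s=np.cos(q[2]),np.sin(q[2]); x,y=d[0]/1e3,d[1]/1e3
    return [q[0]+c*x-s*y,q[1]+s*x+c*y,d[2]]
def run(L):
    f=lambda q:np.concatenate([(proj(P[n],[W(d,q) for d,_ in l])-np.array([u for _,u in l])).ravel() for n,l in L])
    r=least_squares(f,[.597,-.008,0.],loss='soft_l1');print(r.x.round(4),f(r.x).round(1));return r.x
q=run([("top",T)]);run([("scene",S)]);q=run([("top",T),("scene",S)])
for n,d in dict(piv=(0,0,.166),mid=(-54.9,-51.1,.15),park=(-130,70,.15),mouth=(80,0,.15)).items(): print(n,np.round(W(d,q),4))
print("knob top",[ (np.array(W((-120*np.cos(a),-120*np.sin(a),.205),q)).round(3),proj(P["top"],W((-120*np.cos(a),-120*np.sin(a),.205),q)).round(1)) for a in (.4,.45)])
print(atz(P["top"],top(290,386),.205))
print(tri(P["scene"],sc(260,154),P["top"],top(263,338)))
print("pin head top",atz(P["top"],top(129,416),.18),atz(P["scene"],sc(427,152),.18))
e=atz(P["top"],top(263,338),.16)-np.array(W((0,0,.16),q));print("ang",np.arctan2(-e[1],-e[0])-q[2],np.linalg.norm(e[:2]))
e=atz(P["scene"],sc(260,154),.16)-np.array(W((0,0,.16),q));print("ang",np.arctan2(-e[1],-e[0])-q[2],np.linalg.norm(e[:2]))
E
python3 fit.py
```

```text
[ 0.6038 -0.0117  0.0145] [ 0.  -0.2 -0.1  0.4 -0.4 -0.1 -0.  -0.4 -0.2 -0.3  0.1  0.2  0.2  0.1
  0.4  0.4]
[ 0.605  -0.0094  0.0217] [ 0.1  0.1 -0.4  0.3  0.4 -0.1 -0.6 -0.7  0.2 -0.   0.   0.1  0.2  0.3]
[ 0.6041 -0.0108  0.0177] [-0.3 -0.4 -0.4  0.3 -0.7 -0.3 -0.1 -0.4 -0.3 -0.5 -0.1  0.  -0.  -0.1
  0.1  0.2 -0.  -0.4 -0.4 -0.1  0.3 -0.4 -0.8 -1.1  0.1 -0.4  0.  -0.3
  0.2 -0.1]
piv [ 0.6041 -0.0108  0.166 ]
mid [ 0.5502 -0.0629  0.15  ]
park [0.4729 0.0569 0.15  ]
mouth [ 0.6841 -0.0094  0.15  ]
knob top [(array([ 0.494, -0.06 ,  0.205]), array([[295.7, 206.1]])), (array([ 0.497, -0.065,  0.205]), array([[297.6, 205.3]]))]
[ 0.49450389 -0.06362548  0.205     ]
(array([ 0.5375142 , -0.04408394,  0.1581333 ]), np.float64(9.744360332948237e-05))
pin head top [0.4742369  0.05456022 0.18      ] [0.47139179 0.05598638 0.18      ]
ang 0.44255039673268276 0.07475475321527514
ang 0.43733658851613194 0.07274592795525842
```

```bash
cat >> h.py <<'E'
def tp():
    o=bot.get_obs();w,x,y,z=o["tool_rot"];return np.array(o["eef_pos"]),R.from_quat([x,y,z,w]),o
def go(pts,th=None):
    """print total tool-frame shift (units of 120mm) leg by leg, after turning to tool-x heading th (deg)"""
    p,r,o=tp();h=np.degrees(np.arctan2(*r.as_matrix()[1::-1,0]))
    print("t %.2f"%o["t"],"pos",p.round(4),"head %.2f"%h,"tilt %.2f"%np.degrees(np.arccos(-r.as_matrix()[2,2])),"w %.3f"%o["gripper_width"],"F",np.round(o["contact_force"],1),"q7 %.2f"%o["q"][6])
    if th is None: th=h
    else:
        d=(h-th+90)%180-90; th=h-d; print("turn rz units %.2f"%(d/4))
    a=np.radians(th);M=np.array([[np.cos(a),np.sin(a),0],[np.sin(a),-np.cos(a),0],[0,0,-1]])
    for t in pts:
        t=np.array(t,float);d=M@(t-p)/.12;n=int(np.ceil(np.linalg.norm(t-p)/.0400));print("to",t.round(4),"units",d.round(3),"rows>=",n,"per row",(d/max(n,1)).round(4));p=t
DP=(0.6041,-0.0108,0.0177)
def D(x,y,z):
    c,s=np.cos(DP[2]),np.sin(DP[2]);return np.array([DP[0]+c*x-s*y,DP[1]+s*x+c*y,z])
def knob(a,z,r=.120): return D(-r*np.cos(a),-r*np.sin(a),z)
E
python3 - <<'E'
from h import *
go([knob(.44,.26),knob(.44,.172)])
go([knob(.44,.26),knob(.44,.172)]+[knob(a,.172) for a in np.linspace(.44,1.82,11)[1:]])
E
```

```text
t 1.30 pos [0.2983 0.6055 0.2313] head 63.77 tilt 0.00 w 0.999 F [ 0.6 -0.1 -0.1] q7 -0.08
to [ 0.4965 -0.0638  0.26  ] units [-4.274  3.946 -0.239] rows>= 18 per row [-0.2374  0.2192 -0.0133]
to [ 0.4965 -0.0638  0.172 ] units [0.    0.    0.733] rows>= 3 per row [0.     0.     0.2444]
t 1.30 pos [0.2983 0.6055 0.2313] head 63.77 tilt 0.00 w 0.999 F [ 0.6 -0.1 -0.1] q7 -0.08
to [ 0.4965 -0.0638  0.26  ] units [-4.274  3.946 -0.239] rows>= 18 per row [-0.2374  0.2192 -0.0133]
to [ 0.4965 -0.0638  0.172 ] units [0.    0.    0.733] rows>= 3 per row [0.     0.     0.2444]
to [ 0.5048 -0.0781  0.172 ] units [-0.076  0.115  0.   ] rows>= 1 per row [-0.0763  0.1149  0.    ]
to [ 0.515  -0.0912  0.172 ] units [-0.06   0.124  0.   ] rows>= 1 per row [-0.0598  0.1243  0.    ]
to [ 0.5269 -0.1027  0.172 ] units [-0.042  0.131  0.   ] rows>= 1 per row [-0.0421  0.1313  0.    ]
to [ 0.5402 -0.1124  0.172 ] units [-0.024  0.136  0.   ] rows>= 1 per row [-0.0236  0.1358  0.    ]
to [ 0.5548 -0.1202  0.172 ] units [-0.005  0.138  0.   ] rows>= 1 per row [-0.0047  0.1378  0.    ]
to [ 0.5704 -0.126   0.172 ] units [0.014 0.137 0.   ] rows>= 1 per row [0.0143 0.1371 0.    ]
to [ 0.5865 -0.1295  0.172 ] units [0.033 0.134 0.   ] rows>= 1 per row [0.033  0.1339 0.    ]
to [ 0.603  -0.1308  0.172 ] units [0.051 0.128 0.   ] rows>= 1 per row [0.0511 0.1281 0.    ]
to [ 0.6195 -0.1298  0.172 ] units [0.068 0.12  0.   ] rows>= 1 per row [0.0682 0.1198 0.    ]
to [ 0.6357 -0.1266  0.172 ] units [0.084 0.109 0.   ] rows>= 1 per row [0.0841 0.1093 0.    ]
```

>>> {"op": "apply_moves", "data": {"moves": "-1 -0.1 0.1 -0.06 0 0 0; -1 -0.21 0.2 -0.06 0 0 0; -1 -0.22 0.2 -0.06 0 0 0; -1 -0.22 0.2 -0.06 0 0 0; -1 -0.22 0.2 0 0 0 0; -1 -0.22 0.2 0 0 0 0; -1 -0.22 0.2 0 0 0 0; -1 -0.22 0.2 0 0 0 0; -1 -0.22 0.2 0 0 0 0; -1 -0.22 0.2 0 0 0 0; -1 -0.22 0.2 0 0 0 0; -1 -0.22 0.2 0 0 0 0", "force": 30}}

```text
t: 2.3
eef_pos: [0.413, 0.2116, 0.2604]
tool_rot: [-0.0, 0.849, 0.528, 0.0]
contact_force: [1.9, 0.3, -0.1]
gripper_width: 1.001
```

>>> {"op": "apply_moves", "data": {"moves": "-1 -0.22 0.2 0 0 0 0; -1 -0.22 0.2 0 0 0 0; -1 -0.22 0.2 0 0 0 0; -1 -0.22 0.2 0 0 0 0; -1 -0.22 0.2 0 0 0 0; -1 -0.22 0.2 0 0 0 0; -1 -0.22 0.2 0 0 0 0; -1 -0.1 0.1 0 0 0 0; -1 0 0 0 0 0 0"}}

```text
t: 3.05
eef_pos: [0.488, -0.0475, 0.2605]
tool_rot: [0.001, 0.851, 0.525, 0.0]
contact_force: [0.3, -0.4, -0.1]
gripper_width: 1.003
```

Run:
```python
from h import *
go([knob(.44,.26),knob(.44,.172)])
P=cams();save(P["top"],"a1",(225,110,345,260),4);save(P["scene"],"a2",(205,130,335,260),4)
```

```text
t 3.05 pos [ 0.488  -0.0475  0.2605] head 63.37 tilt 0.12 w 1.003 F [ 0.3 -0.4 -0.1] q7 1.15
to [ 0.4965 -0.0638  0.26  ] units [-0.09   0.124  0.005] rows>= 1 per row [-0.09    0.1242  0.0046]
to [ 0.4965 -0.0638  0.172 ] units [0.    0.    0.733] rows>= 3 per row [0.     0.     0.2444]
```

>>> {"op": "apply_moves", "data": {"moves": "-1 -0.09 0.124 0 0 0 0; -1 0 0 0.2 0 0 0; -1 0 0 0.25 0 0 0; -1 0 0 0.2 0 0 0; -1 0 0 0.08 0 0 0; -1 0 0 0 0 0 0; 1 0 0 0 0 0 0; 1 0 0 0 0 0 0; 1 0 0 0 0 0 0; 1 0 0 0 0 0 0; 1 0 0 0 0 0 0; 1 0 0 0 0 0 0", "force": 30}}

```text
t: 4.15
eef_pos: [0.4938, -0.0606, 0.1728]
tool_rot: [-0.001, 0.85, 0.528, -0.002]
contact_force: [-8.2, -3.8, 7.2]
gripper_width: 0.225
```

Run:
```python
from h import *
go([knob(.44,.172)]+[knob(a,.172) for a in np.linspace(.44,1.82,12)[1:]])
P=cams();save(P["top"],"a3",(225,110,345,260),4);save(P["scene"],"a4",(205,130,335,260),4)
```

```text
t 4.15 pos [ 0.4938 -0.0606  0.1728] head 63.68 tilt 0.22 w 0.225 F [-8.2 -3.8  7.2] q7 1.26
to [ 0.4965 -0.0638  0.172 ] units [-0.014  0.032  0.007] rows>= 1 per row [-0.0139  0.0316  0.0069]
to [ 0.5039 -0.0769  0.172 ] units [-0.07   0.104  0.   ] rows>= 1 per row [-0.0699  0.1041  0.    ]
to [ 0.513  -0.0889  0.172 ] units [-0.056  0.112  0.   ] rows>= 1 per row [-0.0563  0.112   0.    ]
to [ 0.5235 -0.0997  0.172 ] units [-0.042  0.118  0.   ] rows>= 1 per row [-0.0418  0.1182  0.    ]
to [ 0.5352 -0.1091  0.172 ] units [-0.027  0.122  0.   ] rows>= 1 per row [-0.0267  0.1225  0.    ]
to [ 0.5481 -0.1169  0.172 ] units [-0.011  0.125  0.   ] rows>= 1 per row [-0.0112  0.1249  0.    ]
to [ 0.5618 -0.1231  0.172 ] units [0.005 0.125 0.   ] rows>= 1 per row [0.0046 0.1253 0.    ]
to [ 0.5762 -0.1275  0.172 ] units [0.02  0.124 0.   ] rows>= 1 per row [0.0202 0.1237 0.    ]
to [ 0.591  -0.1301  0.172 ] units [0.036 0.12  0.   ] rows>= 1 per row [0.0355 0.1202 0.    ]
to [ 0.606  -0.1308  0.172 ] units [0.05  0.115 0.   ] rows>= 1 per row [0.0503 0.1148 0.    ]
to [ 0.621  -0.1296  0.172 ] units [0.064 0.108 0.   ] rows>= 1 per row [0.0643 0.1077 0.    ]
to [ 0.6357 -0.1266  0.172 ] units [0.077 0.099 0.   ] rows>= 1 per row [0.0772 0.0988 0.    ]
```

View pics/a4.png

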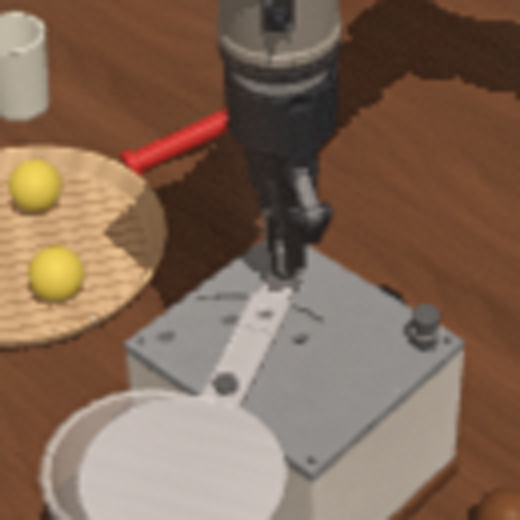

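>>> {"op": "apply_moves", "data": {"moves": "1 -0.035 0.05 0 0 0 0; 1 -0.035 0.05 0 0 0 0; 1 -0.028 0.056 0 0 0 0; 1 -0.028 0.056 0 0 0 0; 1 -0.021 0.06 0 0 0 0; 1 -0.021 0.06 0 0 0 0; 1 -0.013 0.061 0 0 0 0; 1 -0.013 0.061 0 0 0 0; 1 -0.006 0.062 0 0 0 0; 1 -0.006 0.062 0 0 0 0; 1 0.003 0.062 0 0 0 0; 1 0.002 0.062 0 0 0 0"}}

```text
t: 5.25
eef_pos: [0.5579, -0.1227, 0.1728]
tool_rot: [0.001, 0.85, 0.527, -0.003]
contact_force: [-9.3, -11.0, 6.4]
gripper_width: 0.222
```

Run:
```python
from h import *
go([knob(a,.172) for a in (1.13,1.26,1.38,1.5,1.62,1.72,1.82,1.85)])
P=cams();save(P["top"],"a5",(225,110,345,260),4);save(P["scene"],"a6",(205,130,335,260),4)
```

```text
t 5.25 pos [ 0.5579 -0.1227  0.1728] head 63.57 tilt 0.35 w 0.222 F [ -9.3 -11.    6.4] q7 1.41
to [ 0.5548 -0.1202  0.172 ] units [ 0.007 -0.033  0.007] rows>= 1 per row [ 0.0071 -0.0325  0.0069]
to [ 0.5694 -0.1257  0.172 ] units [0.013 0.129 0.   ] rows>= 1 per row [0.0134 0.1292 0.    ]
to [ 0.5834 -0.129   0.172 ] units [0.027 0.117 0.   ] rows>= 1 per row [0.0271 0.1168 0.    ]
to [ 0.5977 -0.1306  0.172 ] units [0.041 0.113 0.   ] rows>= 1 per row [0.0409 0.1127 0.    ]
to [ 0.6121 -0.1305  0.172 ] units [0.054 0.107 0.   ] rows>= 1 per row [0.0541 0.107  0.    ]
to [ 0.624  -0.1291  0.172 ] units [0.055 0.084 0.   ] rows>= 1 per row [0.0546 0.0837 0.    ]
to [ 0.6357 -0.1266  0.172 ] units [0.063 0.078 0.   ] rows>= 1 per row [0.0627 0.0778 0.    ]
to [ 0.6392 -0.1255  0.172 ] units [0.02  0.022 0.   ] rows>= 1 per row [0.0203 0.0221 0.    ]
```

View pics/a6.png

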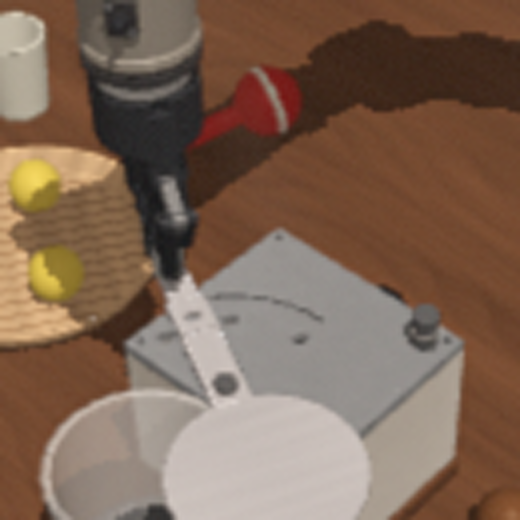

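>>> {"op": "apply_moves", "data": {"moves": "1 0.008 0.055 0 0 0 0; 1 0.013 0.055 0 0 0 0; 1 0.014 0.056 0 0 0 0; 1 0.02 0.056 0 0 0 0; 1 0.022 0.055 0 0 0 0; 1 0.027 0.053 0 0 0 0; 1 0.027 0.051 0 0 0 0; 1 0.028 0.042 0 0 0 0; 1 0.03 0.041 0 0 0 0; 1 0.03 0.037 0 0 0 0; 1 0.03 0.035 0 0 0 0; 1 0 0 0 0 0 0"}}

```text
t: 6.35
eef_pos: [0.631, -0.1357, 0.1732]
tool_rot: [0.009, 0.852, 0.524, -0.004]
contact_force: [3.2, -31.7, -8.7]
gripper_width: 0.219
```

Run:
```python
from h import *
go([knob(a,.172) for a in (1.72,1.82,1.85,1.9)])
P=cams();save(P["top"],"a7",(225,110,345,260),4);save(P["scene"],"a8",(205,130,335,260),4)
```

```text
t 6.35 pos [ 0.631  -0.1357  0.1732] head 63.17 tilt 1.11 w 0.219 F [  3.2 -31.7  -8.7] q7 1.42
to [ 0.624  -0.1291  0.172 ] units [ 0.023 -0.076  0.01 ] rows>= 1 per row [ 0.0229 -0.0765  0.01  ]
to [ 0.6357 -0.1266  0.172 ] units [0.063 0.077 0.   ] rows>= 1 per row [0.0633 0.0774 0.    ]
to [ 0.6392 -0.1255  0.172 ] units [0.02  0.022 0.   ] rows>= 1 per row [0.0205 0.0219 0.    ]
to [ 0.6449 -0.1237  0.172 ] units [0.036 0.035 0.   ] rows>= 1 per row [0.0355 0.0352 0.    ]
```

View pics/a8.png

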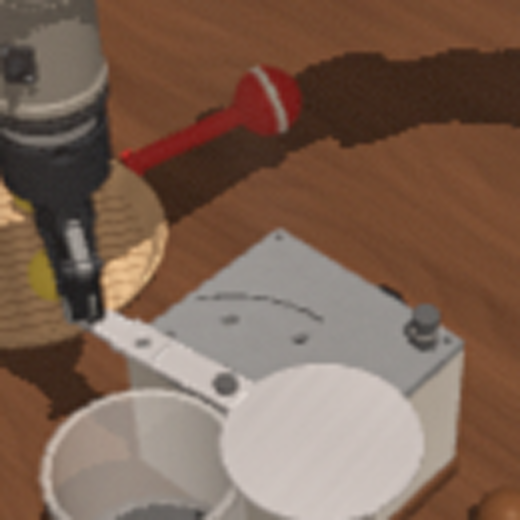

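>>> {"op": "apply_moves", "data": {"moves": "-0.1 0 0 0 0 0 0; -0.1 0 0 0 0 0 0; -0.1 0 0 0 0 0 0; -0.1 0 0 0 0 0 0; -0.1 0 0 -0.3 0 0 0; -0.1 0 0 -0.3 0 0 0; -0.1 0 -0.3 0 0 0 0; -0.1 0 -0.3 0 0 0 0; -0.1 0 -0.3 0 0 0 0; -0.1 0 0 0 0 0 0"}}

```text
t: 7.28
eef_pos: [0.5286, -0.0676, 0.2436]
tool_rot: [-0.003, 0.848, 0.53, -0.001]
contact_force: [-0.4, -0.4, -1.4]
gripper_width: 0.551
```

Run:
```python
from h import *
go([knob(1.72,.25)])
P=cams();save(P["top"],"b1",(225,110,345,260),4);save(P["scene"],"b2",(205,130,335,260),4);balls(P)
for n,p in P.items():
    for k,z,ro in (("lever_eye",.16,.075),("lever_knob",.1825,.12)):
        for d in nets.spot_point(p,k)[:1]:
            e=atz(p,d["location"],z)-D(0,0,z);print(n,k,round(d["score"],2),d["location"],"ang %.3f r %.4f"%(np.arctan2(-e[1],-e[0])-DP[2],np.hypot(*e[:2])))
```

```text
t 7.28 pos [ 0.5286 -0.0676  0.2436] head 63.99 tilt 0.41 w 0.551 F [-0.4 -0.4 -1.4] q7 1.26
to [ 0.624  -0.1291  0.25  ] units [-0.112  0.939 -0.053] rows>= 3 per row [-0.0373  0.3131 -0.0178]
scene px [213.3 175.8] area 123 wh [13 13] xy [ 0.4728 -0.4021]
scene px [218.2 197.9] area 132 wh [13 13] xy [ 0.536  -0.2995]
scene px [386.  296.3] area 235 wh [17 17] xy [0.475  0.3335]
scene px [364.6 323.5] area 264 wh [18 18] xy [0.5813 0.3375]
scene px [410.5 329.8] area 283 wh [20 19] xy [0.516  0.4326]
top px [173.8 186. ] area 120 wh [13 13] xy [0.5817 0.3392]
top px [367.9 202.2] area 137 wh [13 13] xy [ 0.5356 -0.2984]
top px [144.7 205.2] area 128 wh [13 13] xy [0.5168 0.4338]
top px [173.4 217.8] area 118 wh [13 12] xy [0.4763 0.336 ]
top px [399.4 221.4] area 143 wh [14 14] xy [ 0.4737 -0.401 ]
scene lever_eye 0.91 [240.1, 212.5] ang 1.605 r 0.0816
scene lever_knob 0.73 [230.0, 202.2] ang 1.636 r 0.1156
top lever_eye 0.54 [356.7, 144.2] ang 1.921 r 0.2512
top lever_knob 0.73 [146.4, 205.5] ang -1.319 r 0.4119
```

View pics/b1.png

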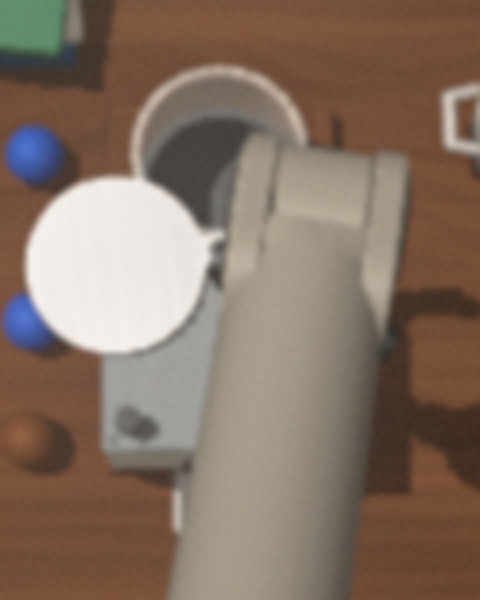

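View pics/b2.png

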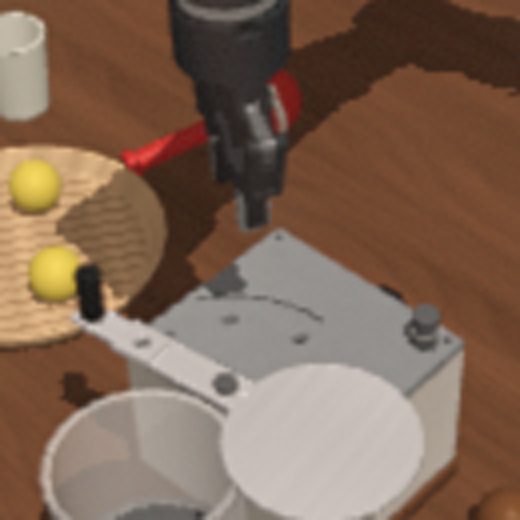

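```bash
cat >> h.py <<'E'
def leverang(p,u,z,arm=True):
    e=atz(p,u,z)-D(0,0,z); s=-1 if arm else 1
    print("ang %.3f r %.4f"%(np.arctan2(s*e[1],s*e[0])-DP[2],np.hypot(*e[:2])))
E
python3 - <<'E'
from h import *
P=cams()
leverang(P["top"],(225+117/4-.4,110+265/4-.4),.16,False)
leverang(P["scene"],(205+142/4-.4,130+343/4-.4),.16)
leverang(P["scene"],(205+322/4-.4,130+446/4-.4),.16,False)
leverang(P["scene"],(205+90/4-.4,130+293/4-.4),.1825)
go([knob(1.60,.25),knob(1.60,.185),knob(1.7,.185),knob(1.8,.185),knob(1.85,.185)])
E
```

```text
ang 1.708 r 0.0788
ang 1.713 r 0.0741
ang 1.624 r 0.0844
ang 1.694 r 0.1204
t 7.68 pos [ 0.5356 -0.0721  0.2444] head 63.74 tilt 0.03 w 0.553 F [ 0.2 -0.2 -0.9] q7 1.26
to [ 0.6097 -0.1307  0.25  ] units [-0.164  0.77  -0.046] rows>= 3 per row [-0.0547  0.2567 -0.0154]
to [ 0.6097 -0.1307  0.185 ] units [0.    0.    0.542] rows>= 2 per row [0.     0.     0.2708]
to [ 0.6217 -0.1295  0.185 ] units [0.053 0.085 0.   ] rows>= 1 per row [0.0527 0.0849 0.    ]
to [ 0.6334 -0.1272  0.185 ] units [0.061 0.079 0.   ] rows>= 1 per row [0.0609 0.0793 0.    ]
to [ 0.6392 -0.1255  0.185 ] units [0.033 0.037 0.   ] rows>= 1 per row [0.0333 0.0372 0.    ]
```

Run:
```python
from h import *
go([(.583,-.130,.244),(.583,-.130,.178),(.600,-.130,.178),(.610,-.130,.178),(.620,-.128,.178)])
```

```text
t 7.68 pos [ 0.5356 -0.0721  0.2444] head 63.74 tilt 0.03 w 0.553 F [ 0.2 -0.2 -0.9] q7 1.26
to [ 0.583 -0.13   0.244] units [-0.258  0.568  0.004] rows>= 2 per row [-0.1289  0.284   0.0019]
to [ 0.583 -0.13   0.178] units [0.   0.   0.55] rows>= 2 per row [0.    0.    0.275]
to [ 0.6   -0.13   0.178] units [0.063 0.127 0.   ] rows>= 1 per row [0.0627 0.127  0.    ]
to [ 0.61  -0.13   0.178] units [0.037 0.075 0.   ] rows>= 1 per row [0.0369 0.0747 0.    ]
to [ 0.62  -0.128  0.178] units [0.052 0.067 0.   ] rows>= 1 per row [0.0518 0.0674 0.    ]
```

>>> {"op": "apply_moves", "data": {"moves": "1 -0.13 0.284 0 0 0 0; 1 -0.13 0.284 0 0 0 0; 1 0 0 0 0 0 0; 1 0 0 0.275 0 0 0; 1 0 0 0.275 0 0 0; 1 0 0 0 0 0 0; 1 0.03 0.06 0 0 0 0; 1 0.03 0.065 0 0 0 0; 1 0.02 0.04 0 0 0 0; 1 0.02 0.035 0 0 0 0; 1 0.02 0.03 0 0 0 0; 1 0.02 0.02 0 0 0 0"}}

```text
t: 8.68
eef_pos: [0.6176, -0.1283, 0.1795]
tool_rot: [0.001, 0.849, 0.528, 0.001]
contact_force: [-2.3, -0.6, 1.3]
gripper_width: 0.0
```

>>> {"op": "apply_moves", "data": {"moves": "1 0.015 0.02 0 0 0 0; 1 0.015 0.02 0 0 0 0; 1 0 0 0 0 0 0; 1 0 0 0 0 0 0"}}

```text
t: 9.02
eef_pos: [0.618, -0.128, 0.1786]
tool_rot: [-0.003, 0.85, 0.527, -0.003]
contact_force: [-16.6, 0.4, 10.8]
gripper_width: 0.003
```

Run:
```python
from h import *
go([(.625,-.127,.178)])
P=cams();save(P["top"],"b3",(225,110,345,260),4);save(P["scene"],"b4",(205,130,335,260),4)
```

```text
t 9.02 pos [ 0.618  -0.128   0.1786] head 63.66 tilt 0.50 w 0.003 F [-16.6   0.4  10.8] q7 1.43
to [ 0.625 -0.127  0.178] units [0.033 0.048 0.005] rows>= 1 per row [0.0334 0.0481 0.0049]
```

View pics/b4.png

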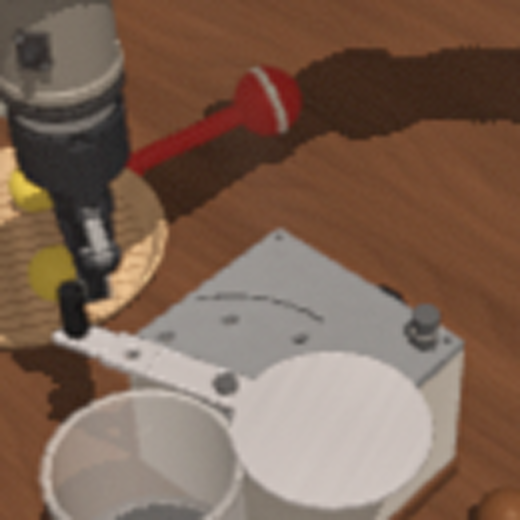

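View pics/b3.png

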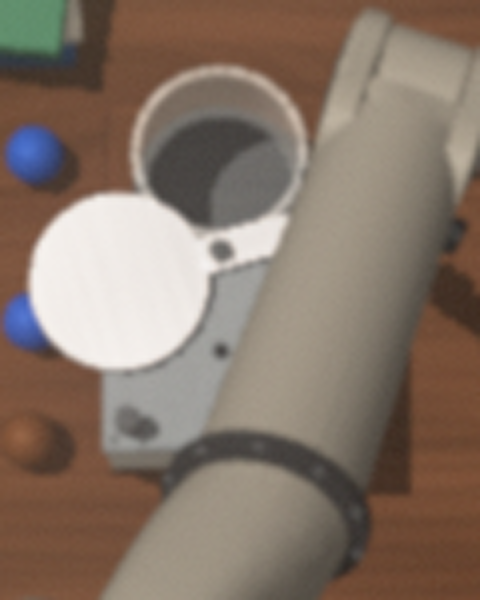

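>>> {"op": "apply_moves", "data": {"moves": "-0.5 -0.03 -0.05 0 0 0 0; -0.5 0 0 -0.3 0 0 0; -0.5 0 0 -0.3 0 0 1; -0.5 0 0 0 0 0 1; -0.5 0 0 0 0 0 1; -0.5 0 0 0 0 0 1; -0.5 0 0 0 0 0 1; -0.5 0 0 0 0 0 1; -0.5 0 0 0 0 0 1; -0.5 0 0 0 0 0 1; -0.5 0 0 0 0 0 1; -0.5 0 0 0 0 0 1"}}

```text
t: 10.12
eef_pos: [0.6161, -0.1275, 0.2511]
tool_rot: [0.0, 0.979, 0.204, 0.001]
contact_force: [-0.3, 0.4, 0.4]
gripper_width: 0.749
```

>>> {"op": "apply_moves", "data": {"moves": "-0.5 0 0 0 0 0 1; -0.5 0 0 0 0 0 1; -0.5 0 0 0 0 0 1; -0.5 0 0 0 0 0 1; -0.5 0 0 0 0 0 1; -0.5 0 0 0 0 0 1; -0.5 0 0 0 0 0 1; -0.5 0 0 0 0 0 1; -0.5 0 0 0 0 0 1; -0.5 0 0 0 0 0 1; -0.5 0 0 0 0 0 1; -0.5 0 0 0 0 0 1"}}

```text
t: 11.12
eef_pos: [0.6161, -0.1274, 0.2511]
tool_rot: [-0.0, 0.977, -0.211, 0.001]
contact_force: [0.2, 0.2, -0.1]
gripper_width: 0.749
```

Run:
```python
from h import *
P=cams();balls(P)
go([(.5356,-.2988,.25),(.5356,-.2988,.06),(.5356,-.2988,.010),(.5356,-.2988,.25),D(85,-4,.25)])
```

```text
scene px [216.4 176.5] area 41 wh [ 6 10] xy [ 0.4679 -0.3907]
scene px [218.  197.3] area 112 wh [14 13] xy [ 0.5345 -0.3025]
scene px [385.9 296.3] area 236 wh [17 17] xy [0.4751 0.3335]
scene px [364.7 323.5] area 263 wh [18 18] xy [0.5811 0.3377]
scene px [410.5 329.8] area 283 wh [20 19] xy [0.516  0.4326]
top px [173.8 186.1] area 121 wh [13 13] xy [0.5816 0.3391]
top px [368.1 202.2] area 127 wh [13 13] xy [ 0.5355 -0.299 ]
top px [144.5 205.2] area 123 wh [12 13] xy [0.5167 0.4346]
top px [173.6 217.9] area 121 wh [12 12] xy [0.4759 0.3354]
top px [399.5 221.6] area 139 wh [14 14] xy [ 0.4729 -0.4013]
t 11.22 pos [ 0.616  -0.1273  0.2508] head -24.25 tilt 0.07 w 0.748 F [ 0.6  0.  -0.4] q7 0.04
to [ 0.5356 -0.2988  0.25  ] units [-0.024  1.578  0.007] rows>= 5 per row [-0.0048  0.3156  0.0014]
to [ 0.5356 -0.2988  0.06  ] units [0.    0.    1.583] rows>= 5 per row [0.     0.     0.3167]
to [ 0.5356 -0.2988  0.01  ] units [0.    0.    0.417] rows>= 2 per row [0.     0.     0.2083]
to [ 0.5356 -0.2988  0.25  ] units [ 0.  0. -2.] rows>= 6 per row [ 0.      0.     -0.3333]
to [85.6616 -2.5058  0.25  ] units [ 654.358 -274.552    0.   ] rows>= 2129 per row [ 0.3074 -0.129   0.    ]
```

>>> {"op": "apply_moves", "data": {"moves": "-0.5 -0.004 0.2 0 0 0 0; -0.5 -0.004 0.32 0 0 0 0; -0.5 -0.004 0.32 0 0 0 0; -0.5 -0.004 0.32 0 0 0 0; -0.5 -0.004 0.27 0 0 0 0; -0.5 -0.004 0.148 0 0 0 0; -0.5 0 0 0.28 0 0 0; -0.5 0 0 0.32 0 0 0; -0.5 0 0 0.32 0 0 0; -0.5 0 0 0.32 0 0 0; -0.5 0 0 0.32 0 0 0; -0.5 0 0 0 0 0 0"}}

```text
t: 12.22
eef_pos: [0.5315, -0.296, 0.0568]
tool_rot: [-0.001, 0.978, -0.208, -0.005]
contact_force: [-0.3, 0.9, 0.1]
gripper_width: 0.749
```

Run:
```python
from h import *
P=cams();balls({"scene":P["scene"]})
go([(.5356,-.2988,.010)])
save(P["scene"],"c1",(170,130,300,250),4)
```

```text
scene px [218. 197.] area 126 wh [14 14] xy [ 0.5336 -0.3034]
scene px [386.  296.3] area 235 wh [17 17] xy [0.4751 0.3336]
scene px [364.7 323.5] area 262 wh [18 18] xy [0.5812 0.3376]
scene px [410.5 329.8] area 283 wh [20 19] xy [0.516  0.4326]
t 12.32 pos [ 0.5348 -0.2992  0.0633] head -24.16 tilt 0.09 w 0.747 F [ 1.3 -1.   1. ] q7 0.50
to [ 0.5356 -0.2988  0.01  ] units [ 0.005 -0.006  0.444] rows>= 2 per row [ 0.0025 -0.0028  0.2222]
```

View pics/c1.png

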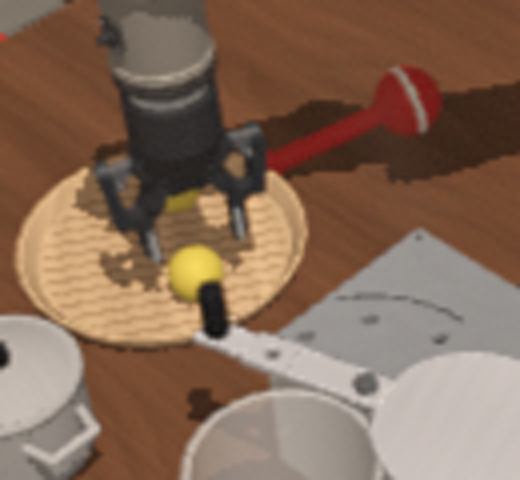

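>>> {"op": "apply_moves", "data": {"moves": "-0.5 0 0 0.2 0 0 0; -0.5 0 0 0.17 0 0 0; -0.5 0 0 0.07 0 0 0; 1 0 0 0 0 0 0; 1 0 0 0 0 0 0; 1 0 0 0 0 0 0; 1 0 0 0 0 0 0; 1 0 0 -0.2 0 0 0; 1 0 0 -0.3 0 0 0; 1 0 0 -0.3 0 0 0; 1 0 0 -0.3 0 0 0; 1 0 0 -0.3 0 0 0", "force": 25}}

```text
t: 13.32
eef_pos: [0.5348, -0.2993, 0.1811]
tool_rot: [0.0, 0.978, -0.21, 0.0]
contact_force: [1.2, -1.0, 0.7]
gripper_width: 0.546
```

>>> {"op": "apply_moves", "data": {"moves": "1 0 0 -0.3 0 0 0; 1 0 0 -0.3 0 0 0; 1 0 0 0 0 0 0; 1 0 0 0 0 0 0"}}

```text
t: 13.65
eef_pos: [0.5361, -0.3, 0.2536]
tool_rot: [0.0, 0.978, -0.21, 0.003]
contact_force: [1.1, -0.3, -1.3]
gripper_width: 0.548
```

Run:
```python
from h import *
P=cams();balls(P)
go([D(.086,-.004,.25),D(.086,-.004,.15)])
save(P["scene"],"c2",(170,100,300,250),4)
```

```text
scene px [208.2 139.9] area 186 wh [16 15] xy [ 0.3445 -0.5895]
scene px [213.4 176.1] area 113 wh [12 12] xy [ 0.4738 -0.4008]
scene px [386.  296.3] area 235 wh [17 17] xy [0.475  0.3335]
scene px [364.7 323.5] area 262 wh [18 18] xy [0.5812 0.3376]
scene px [410.5 329.8] area 285 wh [20 19] xy [0.516  0.4327]
top px [173.9 186.1] area 118 wh [13 13] xy [0.5814 0.3389]
top px [144.6 205.2] area 124 wh [13 13] xy [0.5168 0.4342]
top px [173.5 217.8] area 117 wh [12 12] xy [0.4762 0.3358]
top px [399.8 221.4] area 135 wh [13 14] xy [ 0.4736 -0.4024]
t 13.75 pos [ 0.5347 -0.2986  0.2502] head -24.22 tilt 0.05 w 0.547 F [-0.   0.   0.2] q7 0.35
to [ 0.6902 -0.0133  0.25  ] units [ 2.06e-01 -2.70e+00  2.00e-03] rows>= 9 per row [ 2.29e-02 -3.00e-01  2.00e-04]
to [ 0.6902 -0.0133  0.15  ] units [0.    0.    0.833] rows>= 3 per row [0.     0.     0.2778]
```

View pics/c2.png

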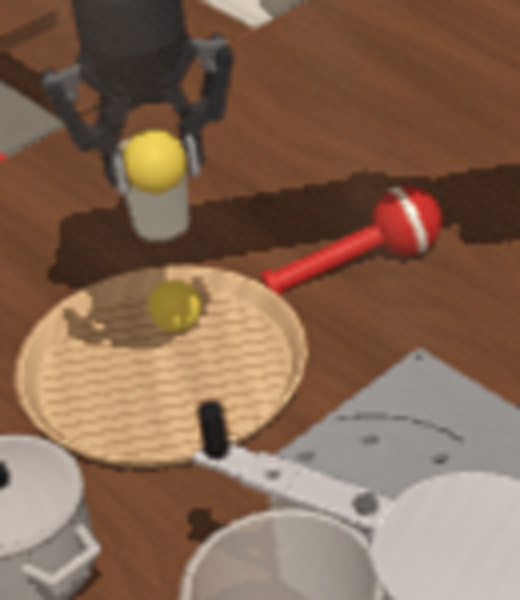

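>>> {"op": "apply_moves", "data": {"moves": "1 0.02 -0.2 0 0 0 0; 1 0.02 -0.3 0 0 0 0; 1 0.02 -0.3 0 0 0 0; 1 0.02 -0.3 0 0 0 0; 1 0.02 -0.3 0 0 0 0; 1 0.02 -0.3 0 0 0 0; 1 0.02 -0.3 0 0 0 0; 1 0.02 -0.3 0 0 0 0; 1 0.02 -0.25 0 0 0 0; 1 0.02 -0.15 0 0 0 0; 1 0 0 0 0 0 0; 1 0 0 0 0 0 0"}}

```text
t: 14.75
eef_pos: [0.6894, -0.0132, 0.2489]
tool_rot: [0.001, 0.978, -0.209, -0.001]
contact_force: [1.2, -2.1, 0.1]
gripper_width: 0.543
```

Run:
```python
from h import *
P=cams()
go([D(.086,-.004,.25),D(.086,-.004,.13)])
save(P["scene"],"c3",(170,130,300,280),4)
```

```text
t 14.85 pos [ 0.6889 -0.016   0.25  ] head -24.41 tilt 0.11 w 0.548 F [-0.1 -0.2 -0. ] q7 -0.12
to [ 0.6902 -0.0133  0.25  ] units [ 0.    -0.025 -0.   ] rows>= 1 per row [ 0.0004 -0.0252 -0.    ]
to [ 0.6902 -0.0133  0.13  ] units [0. 0. 1.] rows>= 3 per row [0.     0.     0.3333]
```

View pics/c3.png

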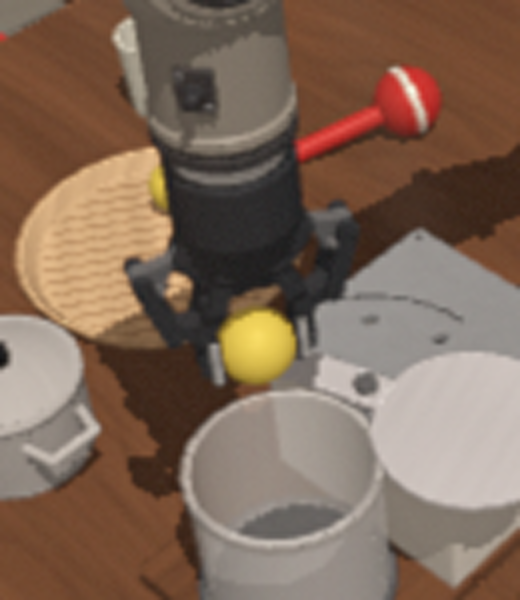

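>>> {"op": "apply_moves", "data": {"moves": "1 0 -0.025 0.2 0 0 0; 1 0 0 0.32 0 0 0; 1 0 0 0.32 0 0 0; 1 0 0 0.12 0 0 0; 1 0 0 0 0 0 0; -0.4 0 0 0 0 0 0; -0.4 0 0 0 0 0 0; -0.4 0 0 0 0 0 0; -0.4 0 0 -0.2 0 0 0; -0.4 0 0 -0.3 0 0 0; -0.4 0 0 -0.3 0 0 0; -0.4 0 0 -0.17 0 0 0"}}

```text
t: 15.85
eef_pos: [0.693, -0.0118, 0.2581]
tool_rot: [-0.001, 0.978, -0.21, 0.004]
contact_force: [1.1, -0.0, 0.5]
gripper_width: 0.7
```

Run:
```python
from h import *
P=cams();balls(P)
go([(.4735,-.4020,.25),(.4735,-.4020,.010)],-44)
save(P["scene"],"c4",(170,130,300,280),4)
```

```text
scene px [386.  296.3] area 234 wh [17 17] xy [0.4751 0.3336]
scene px [364.7 323.5] area 263 wh [18 19] xy [0.5811 0.3376]
scene px [410.5 329.8] area 283 wh [20 19] xy [0.516  0.4326]
top px [282.2 152.5] area 103 wh [11 13] xy [ 0.6979 -0.0169]
top px [173.8 186. ] area 117 wh [13 13] xy [0.5818 0.3393]
top px [144.6 205.3] area 123 wh [13 13] xy [0.5165 0.4343]
top px [173.7 217.9] area 117 wh [13 12] xy [0.4758 0.3351]
top px [399.5 221.3] area 141 wh [14 14] xy [ 0.4738 -0.4014]
t 15.95 pos [ 0.6941 -0.012   0.2588] head -24.26 tilt 0.62 w 0.704 F [ 0.5 -0.9  0. ] q7 -0.13
turn rz units 4.94
to [ 0.4735 -0.402   0.25  ] units [0.935 3.615 0.073] rows>= 12 per row [0.0779 0.3012 0.0061]
to [ 0.4735 -0.402   0.01  ] units [0. 0. 2.] rows>= 6 per row [0.     0.     0.3333]
```

View pics/c4.png

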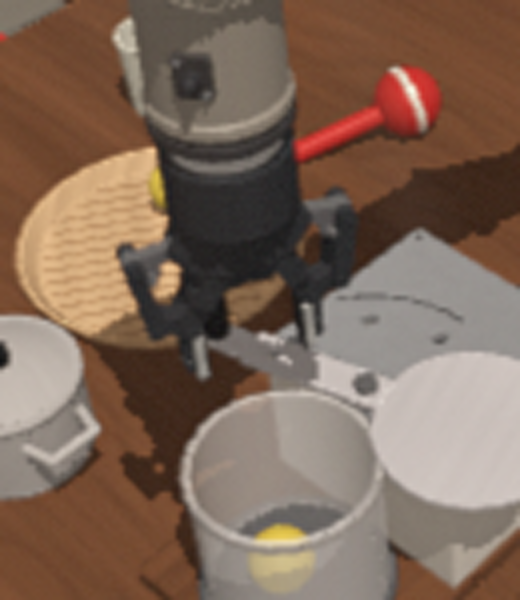

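>>> {"op": "apply_moves", "data": {"moves": "-0.5 0 0 0 0 0 1; -0.5 0 0 0 0 0 1; -0.5 0 0 0 0 0 1; -0.5 0 0 0 0 0 1; -0.5 0 0 0 0 0 0.94; -0.5 0.05 0.2 0 0 0 0; -0.5 0.08 0.3 0 0 0 0; -0.5 0.08 0.3 0 0 0 0; -0.5 0.08 0.3 0 0 0 0; -0.5 0.08 0.3 0 0 0 0; -0.5 0.08 0.3 0 0 0 0; -0.5 0.08 0.3 0 0 0 0"}}

```text
t: 16.95
eef_pos: [0.5692, -0.229, 0.2524]
tool_rot: [-0.0, 0.927, -0.374, 0.001]
contact_force: [0.5, -0.3, -0.3]
gripper_width: 0.75
```

>>> {"op": "apply_moves", "data": {"moves": "-0.5 0.08 0.3 0 0 0 0; -0.5 0.08 0.3 0 0 0 0; -0.5 0.08 0.3 0 0 0 0; -0.5 0.08 0.3 0 0 0 0; -0.5 0.08 0.3 0.1 0 0 0; -0.5 0.08 0.3 0.2 0 0 0; -0.5 0.02 0.12 0.3 0 0 0; -0.5 0 0 0.3 0 0 0; -0.5 0 0 0.3 0 0 0; -0.5 0 0 0.3 0 0 0; -0.5 0 0 0 0 0 0; -0.5 0 0 0 0 0 0"}}

```text
t: 17.95
eef_pos: [0.4537, -0.4325, 0.0726]
tool_rot: [-0.0, 0.927, -0.375, -0.001]
contact_force: [-0.1, -0.5, 1.0]
gripper_width: 0.75
```

Run:
```python
from h import *
P=cams();balls(P)
go([(.4735,-.4018,.010)])
save(P["scene"],"c5",(170,100,300,250),4)
```

```text
scene px [213.3 175.8] area 123 wh [13 13] xy [ 0.4729 -0.4022]
scene px [386.  296.3] area 235 wh [17 17] xy [0.475  0.3335]
scene px [364.6 323.5] area 263 wh [18 18] xy [0.5812 0.3375]
scene px [410.6 329.8] area 282 wh [20 19] xy [0.5158 0.4328]
top px [280.4 151.8] area 138 wh [14 14] xy [ 0.7004 -0.011 ]
top px [173.8 186.1] area 117 wh [12 13] xy [0.5816 0.3394]
top px [144.6 205.2] area 124 wh [13 13] xy [0.5168 0.4342]
top px [173.7 217.9] area 118 wh [12 12] xy [0.476  0.3353]
t 18.05 pos [ 0.4553 -0.4344  0.0756] head -44.00 tilt 0.20 w 0.753 F [-0.3  0.   0.1] q7 0.44
to [ 0.4735 -0.4018  0.01  ] units [-0.08  -0.301  0.547] rows>= 2 per row [-0.04   -0.1505  0.2735]
```

View pics/c5.png

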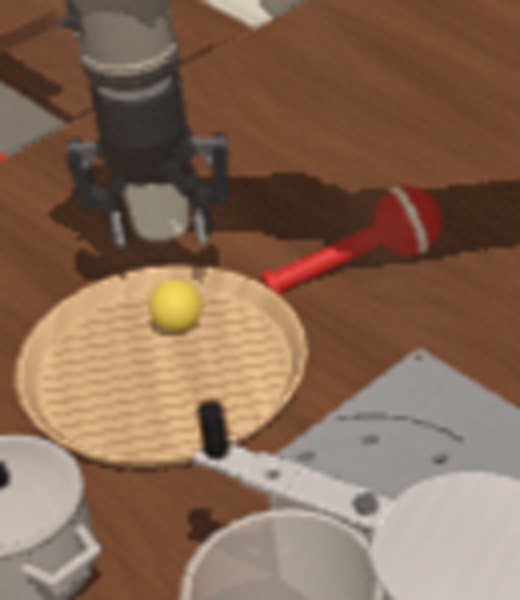

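>>> {"op": "apply_moves", "data": {"moves": "-0.5 -0.04 -0.15 0 0 0 0; -0.5 -0.04 -0.15 0 0 0 0; -0.5 0 0 0 0 0 0; -0.5 0 0 0.25 0 0 0; -0.5 0 0 0.2 0 0 0; -0.5 0 0 0.1 0 0 0; 1 0 0 0 0 0 0; 1 0 0 0 0 0 0; 1 0 0 0 0 0 0; 1 0 0 0 0 0 0; 1 0 0 -0.2 0 0 0; 1 0 0 -0.3 0 0 0"}}

```text
t: 19.05
eef_pos: [0.4712, -0.3991, 0.0661]
tool_rot: [-0.001, 0.927, -0.375, -0.002]
contact_force: [0.4, -0.1, 0.3]
gripper_width: 0.543
```

>>> {"op": "apply_moves", "data": {"moves": "1 0 0 -0.3 0 0 0; 1 0 0 -0.3 0 0 0; 1 0 0 -0.3 0 0 0; 1 0 0 -0.3 0 0 0; 1 0 0 -0.3 0 0 0; 1 0 0 0 0 0 0; 1 0 0 0 0 0 0"}}

```text
t: 19.63
eef_pos: [0.4732, -0.4018, 0.2504]
tool_rot: [0.0, 0.927, -0.375, 0.003]
contact_force: [-0.2, 1.0, -0.8]
gripper_width: 0.548
```

Run:
```python
from h import *
P=cams();balls(P)
go([D(.084,0,.25),D(.084,0,.145)])
save(P["scene"],"c6",(170,100,300,250),4)
```

```text
scene px [202.9 118.2] area 162 wh [15 15] xy [ 0.2589 -0.7311]
scene px [385.9 296.3] area 236 wh [17 17] xy [0.4751 0.3335]
scene px [364.7 323.5] area 263 wh [18 19] xy [0.5811 0.3376]
scene px [410.5 329.8] area 283 wh [20 19] xy [0.516  0.4327]
top px [280.4 151.7] area 143 wh [14 14] xy [ 0.7008 -0.0109]
top px [173.7 186. ] area 118 wh [12 13] xy [0.5818 0.3394]
top px [144.7 205.2] area 126 wh [13 13] xy [0.5167 0.434 ]
top px [173.5 217.7] area 119 wh [13 12] xy [0.4764 0.3357]
t 19.73 pos [ 0.4723 -0.4     0.247 ] head -43.99 tilt 0.05 w 0.543 F [ 0.  -0.2 -0.7] q7 0.25
to [ 0.6881 -0.0093  0.25  ] units [-0.968 -3.591 -0.025] rows>= 12 per row [-0.0806 -0.2993 -0.0021]
to [ 0.6881 -0.0093  0.145 ] units [0.    0.    0.875] rows>= 3 per row [0.     0.     0.2917]
```

View pics/c6.png

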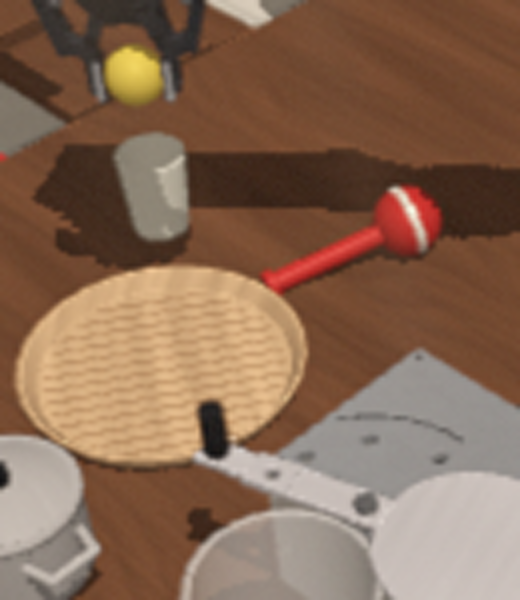

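>>> {"op": "apply_moves", "data": {"moves": "1 -0.05 -0.2 0 0 0 0; 1 -0.08 -0.3 0 0 0 0; 1 -0.08 -0.3 0 0 0 0; 1 -0.08 -0.3 0 0 0 0; 1 -0.08 -0.3 0 0 0 0; 1 -0.08 -0.3 0 0 0 0; 1 -0.08 -0.3 0 0 0 0; 1 -0.08 -0.3 0 0 0 0; 1 -0.08 -0.3 0 0 0 0; 1 -0.08 -0.3 0 0 0 0; 1 -0.08 -0.3 0 0 0 0; 1 -0.08 -0.29 0 0 0 0"}}

```text
t: 20.73
eef_pos: [0.6829, -0.0194, 0.2452]
tool_rot: [0.0, 0.927, -0.374, -0.001]
contact_force: [1.0, 0.3, -0.1]
gripper_width: 0.544
```

>>> {"op": "apply_moves", "data": {"moves": "1 -0.11 -0.1 0 0 0 0; 1 0 0 0.1 0 0 0; 1 0 0 0.3 0 0 0; 1 0 0 0.3 0 0 0; 1 0 0 0.17 0 0 0; 1 0 0 0 0 0 0"}}

```text
t: 21.23
eef_pos: [0.6772, -0.0041, 0.1359]
tool_rot: [0.002, 0.927, -0.375, -0.005]
contact_force: [-0.5, -0.1, -0.6]
gripper_width: 0.542
```

Run:
```python
from h import *
P=cams()
go([D(.084,0,.145)])
save(P["scene"],"c7",(170,130,300,280),4)
```

```text
t 21.33 pos [ 0.6809 -0.0049  0.1417] head -44.07 tilt 0.16 w 0.546 F [ 0.2 -0.2  0. ] q7 -0.36
to [ 0.6881 -0.0093  0.145 ] units [ 0.068 -0.015 -0.027] rows>= 1 per row [ 0.0683 -0.0155 -0.0274]
```

View pics/c7.png

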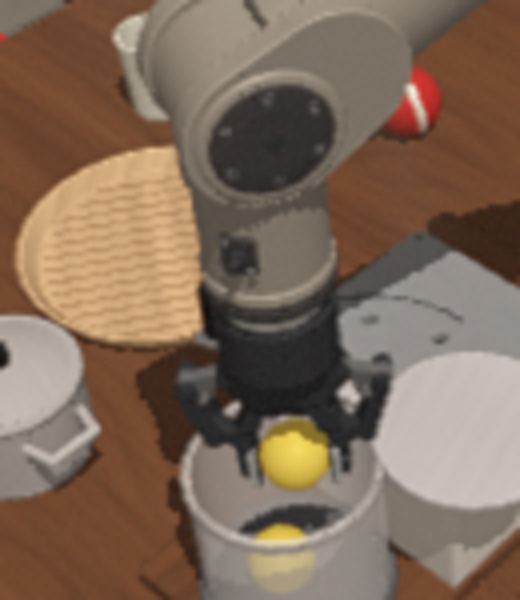

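>>> {"op": "apply_moves", "data": {"moves": "1 0.05 0 0 0 0 0; -0.4 0 0 0 0 0 0; -0.4 0 0 0 0 0 0; -0.4 0 0 0 0 0 0; -0.4 0 0 -0.2 0 0 0; -0.4 0 0 -0.3 0 0 0; -0.4 0 0 -0.3 0 0 0; -0.5 0 0 -0.1 0 0 0; -0.5 0 0 0 0 0 0"}}

```text
t: 22.08
eef_pos: [0.6884, -0.0089, 0.2558]
tool_rot: [-0.002, 0.927, -0.375, 0.004]
contact_force: [0.0, -0.3, 0.8]
gripper_width: 0.751
```

Run:
```python
from h import *
P=cams();balls(P)
go([(.4757,.3347,.25),(.4757,.3347,.070)])
save(P["scene"],"c8",(170,130,300,280),4)
```

```text
scene px [246.5 256.9] area 165 wh [16 13] xy [ 0.6425 -0.043 ]
scene px [385.9 296.3] area 236 wh [17 17] xy [0.4751 0.3335]
scene px [364.7 323.5] area 262 wh [18 18] xy [0.5812 0.3376]
scene px [410.5 329.8] area 283 wh [20 19] xy [0.516  0.4326]
top px [279.8 147.6] area 83 wh [10 13] xy [ 0.7144 -0.0086]
top px [283.9 161.6] area 70 wh [13  8] xy [ 0.6674 -0.0228]
top px [173.8 186.1] area 118 wh [13 13] xy [0.5815 0.3391]
top px [144.8 205.3] area 128 wh [13 13] xy [0.5164 0.4337]
top px [173.6 217.9] area 118 wh [12 12] xy [0.476  0.3356]
t 22.18 pos [ 0.6863 -0.0078  0.2511] head -43.97 tilt 0.07 w 0.745 F [ 0.3 -0.1 -0.6] q7 -0.42
to [0.4757 0.3347 0.25  ] units [-3.245 -0.835  0.009] rows>= 11 per row [-0.295  -0.0759  0.0008]
to [0.4757 0.3347 0.07  ] units [0.  0.  1.5] rows>= 5 per row [0.  0.  0.3]
```

View pics/c8.png

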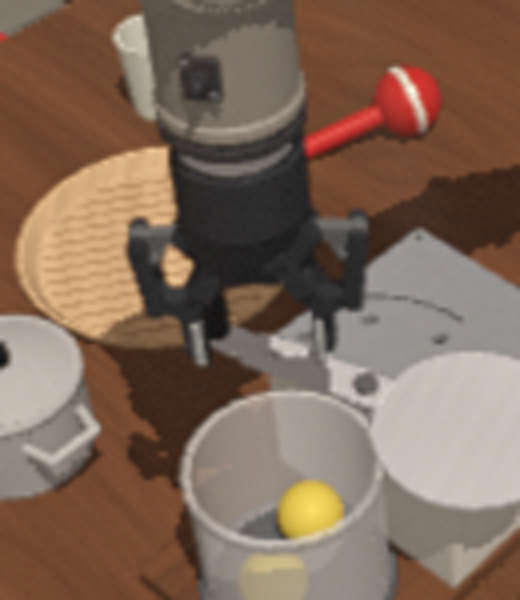

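Two balls are in the hopper (around pixels 246,257). Next: left tray, near ball.

>>> {"op": "apply_moves", "data": {"moves": "-0.5 -0.2 -0.05 0 0 0 0; -0.5 -0.3 -0.08 0 0 0 0; -0.5 -0.3 -0.08 0 0 0 0; -0.5 -0.3 -0.08 0 0 0 0; -0.5 -0.3 -0.08 0 0 0 0; -0.5 -0.3 -0.08 0 0 0 0; -0.5 -0.3 -0.08 0 0 0 0; -0.5 -0.3 -0.08 0 0 0 0; -0.5 -0.3 -0.08 0 0 0 0; -0.5 -0.3 -0.08 0 0 0 0; -0.5 -0.25 -0.06 0 0 0 0; -0.5 -0.1 -0.005 0.2 0 0 0"}}

```text
t: 23.18
eef_pos: [0.4736, 0.3414, 0.2278]
tool_rot: [-0.002, 0.929, -0.371, 0.0]
contact_force: [0.7, 0.9, -0.7]
gripper_width: 0.754
```

>>> {"op": "apply_moves", "data": {"moves": "-0.5 0 0 0.3 0 0 0; -0.5 0 0 0.3 0 0 0; -0.5 0 0 0.3 0 0 0; -0.5 0 0 0.3 0 0 0; -0.5 0 0 0.1 0 0 0; -0.5 0 0 0 0 0 0"}}

```text
t: 23.68
eef_pos: [0.4725, 0.3332, 0.0671]
tool_rot: [0.004, 0.927, -0.375, -0.002]
contact_force: [0.7, -0.2, 0.1]
gripper_width: 0.748
```

Run:
```python
from h import *
P=cams();balls(P)
go([(.4757,.3347,.010)])
save(P["scene"],"d1",(330,200,460,350),4)
```

```text
scene px [246.6 256.9] area 162 wh [16 13] xy [ 0.6425 -0.0428]
scene px [385.9 296.2] area 239 wh [17 17] xy [0.4749 0.3333]
scene px [364.6 323.5] area 263 wh [18 18] xy [0.5812 0.3375]
scene px [410.5 329.8] area 284 wh [20 19] xy [0.5161 0.4327]
top px [277.5 146. ] area 116 wh [12 12] xy [ 0.7199 -0.0011]
top px [283.8 161.3] area 63 wh [13  8] xy [ 0.6682 -0.0226]
top px [174.1 186.2] area 125 wh [13 13] xy [0.5811 0.3382]
top px [175.1 218.5] area 95 wh [12 13] xy [0.4738 0.3304]
t 23.78 pos [0.4757 0.3346 0.0713] head -44.02 tilt 0.03 w 0.747 F [ 0.4  0.3 -0.4] q7 -0.89
to [0.4757 0.3347 0.01  ] units [-0.   -0.    0.51] rows>= 2 per row [-1.000e-04 -2.000e-04  2.552e-01]
```

View pics/d1.png

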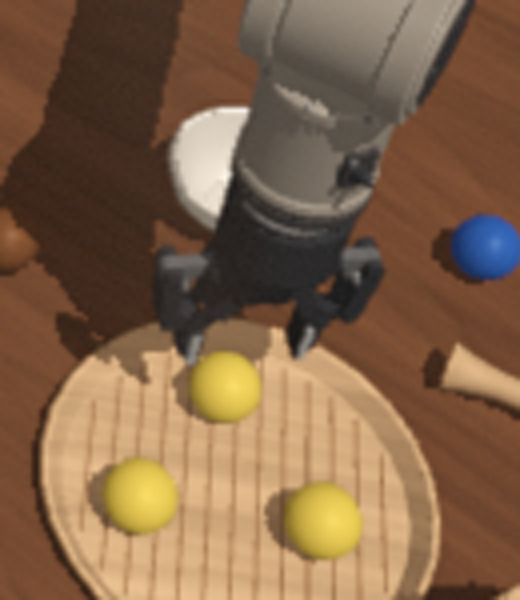

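>>> {"op": "apply_moves", "data": {"moves": "-0.5 0 0 0.25 0 0 0; -0.5 0 0 0.18 0 0 0; -0.5 0 0 0.08 0 0 0; 1 0 0 0 0 0 0; 1 0 0 0 0 0 0; 1 0 0 0 0 0 0; 1 0 0 0 0 0 0; 1 0 0 -0.2 0 0 0; 1 0 0 -0.3 0 0 0; 1 0 0 -0.3 0 0 0; 1 0 0 -0.3 0 0 0; 1 0 0 -0.3 0 0 0"}}

```text
t: 24.78
eef_pos: [0.4753, 0.3346, 0.1801]
tool_rot: [-0.0, 0.927, -0.375, 0.0]
contact_force: [0.8, 0.8, 0.3]
gripper_width: 0.542
```

>>> {"op": "apply_moves", "data": {"moves": "1 0 0 -0.3 0 0 0; 1 0 0 -0.3 0 0 0; 1 0 0 0 0 0 0; 1 0 0 0 0 0 0"}}

```text
t: 25.12
eef_pos: [0.4765, 0.3355, 0.2524]
tool_rot: [-0.003, 0.927, -0.375, 0.001]
contact_force: [-1.0, 0.2, -0.8]
gripper_width: 0.547
```

Run:
```python
from h import *
P=cams();balls(P)
go([D(.080,0,.25),D(.080,0,.145)])
save(P["scene"],"d2",(330,150,460,350),3)
```

```text
scene px [407.1 240.3] area 286 wh [19 20] xy [0.2621 0.2725]
scene px [246.5 256.9] area 165 wh [16 13] xy [ 0.6425 -0.043 ]
scene px [364.7 323.5] area 262 wh [18 18] xy [0.5812 0.3376]
scene px [410.5 329.7] area 280 wh [20 19] xy [0.5158 0.4326]
top px [277.4 146.1] area 122 wh [13 12] xy [ 7.195e-01 -5.000e-04]
top px [283.8 161.5] area 65 wh [13  8] xy [ 0.6675 -0.0224]
top px [173.9 186.1] area 122 wh [13 13] xy [0.5815 0.3388]
t 25.22 pos [0.4747 0.3349 0.2493] head -43.98 tilt 0.05 w 0.542 F [-0.1 -0.4 -0.1] q7 -1.06
to [ 0.6841 -0.0094  0.25  ] units [ 3.248  0.853 -0.006] rows>= 11 per row [ 0.2953  0.0775 -0.0005]
to [ 0.6841 -0.0094  0.145 ] units [0.    0.    0.875] rows>= 3 per row [0.     0.     0.2917]
```

View pics/d2.png

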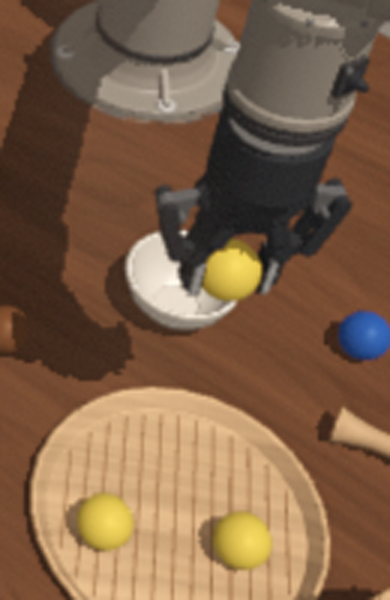

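>>> {"op": "apply_moves", "data": {"moves": "1 0.15 0.04 0 0 0 0; 1 0.3 0.08 0 0 0 0; 1 0.3 0.08 0 0 0 0; 1 0.3 0.08 0 0 0 0; 1 0.3 0.08 0 0 0 0; 1 0.3 0.08 0 0 0 0; 1 0.3 0.08 0 0 0 0; 1 0.3 0.08 0 0 0 0; 1 0.3 0.08 0 0 0 0; 1 0.3 0.08 0 0 0 0; 1 0.3 0.08 0 0 0 0; 1 0.1 0.013 0 0 0 0"}}

```text
t: 26.22
eef_pos: [0.6848, -0.0169, 0.248]
tool_rot: [0.002, 0.926, -0.378, -0.0]
contact_force: [-0.9, -0.1, 0.1]
gripper_width: 0.546
```

>>> {"op": "apply_moves", "data": {"moves": "1 0 0 0 0 0 0; 1 0 0 0.2 0 0 0; 1 0 0 0.3 0 0 0; 1 0 0 0.3 0 0 0; 1 0 0 0 0 0 0"}}

```text
t: 26.63
eef_pos: [0.6792, -0.0067, 0.1449]
tool_rot: [0.002, 0.927, -0.374, -0.007]
contact_force: [-2.2, 1.5, -1.1]
gripper_width: 0.547
```

Run:
```python
from h import *
P=cams()
go([D(.080,0,.145)])
save(P["scene"],"d3",(170,130,300,280),4)
```

```text
t 26.73 pos [ 0.6834 -0.0085  0.1522] head -43.95 tilt 0.24 w 0.550 F [ 0.  -0.7  0.5] q7 -0.36
to [ 0.6841 -0.0094  0.145 ] units [0.009 0.001 0.06 ] rows>= 1 per row [0.0094 0.0014 0.0597]
```

View pics/d3.png

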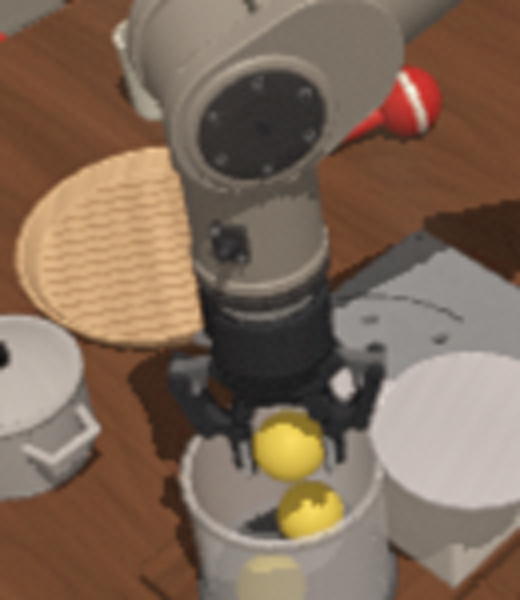

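>>> {"op": "apply_moves", "data": {"moves": "-0.4 0 0 0.04 0 0 0; -0.4 0 0 0 0 0 0; -0.4 0 0 0 0 0 0; -0.4 0 0 -0.2 0 0 0; -0.4 0 0 -0.3 0 0 0; -0.4 0 0 -0.3 0 0 0; -0.5 0 0 -0.05 0 0 0; -0.5 0 0 0 0 0 0"}}

```text
t: 27.4
eef_pos: [0.6868, -0.0105, 0.2555]
tool_rot: [-0.002, 0.927, -0.375, 0.003]
contact_force: [0.5, -0.2, 0.3]
gripper_width: 0.747
```

Run:
```python
from h import *
P=cams();balls(P)
go([(.5163,.4335,.25),(.5163,.4335,.070)])
save(P["scene"],"d4",(170,130,300,280),4)
```

```text
scene px [241.7 257.9] area 264 wh [30 15] xy [ 0.6547 -0.0509]
scene px [364.7 323.5] area 262 wh [18 18] xy [0.5812 0.3376]
scene px [410.5 329.8] area 283 wh [20 19] xy [0.516  0.4326]
top px [280.1 145.8] area 41 wh [ 7 10] xy [ 0.7208 -0.0096]
top px [288.2 154.4] area 215 wh [19 22] xy [ 0.6917 -0.0367]
top px [173.8 186. ] area 116 wh [13 13] xy [0.5817 0.3392]
top px [144.6 205.2] area 125 wh [13 13] xy [0.5167 0.4343]
t 27.50 pos [ 0.6847 -0.0093  0.251 ] head -43.98 tilt 0.06 w 0.751 F [-0.2  0.1  0.3] q7 -0.42
to [0.5163 0.4335 0.25  ] units [-3.572 -1.681  0.008] rows>= 12 per row [-0.2977 -0.1401  0.0007]
to [0.5163 0.4335 0.07  ] units [0.  0.  1.5] rows>= 5 per row [0.  0.  0.3]
```

View pics/d4.png

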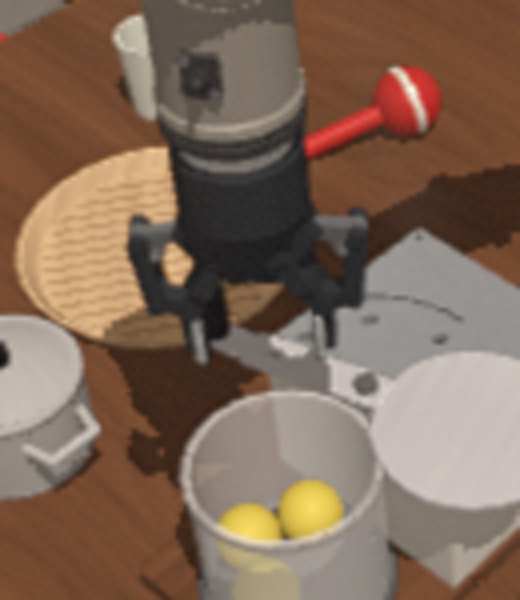

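>>> {"op": "apply_moves", "data": {"moves": "-0.5 -0.15 -0.07 0 0 0 0; -0.5 -0.3 -0.14 0 0 0 0; -0.5 -0.3 -0.14 0 0 0 0; -0.5 -0.3 -0.14 0 0 0 0; -0.5 -0.3 -0.14 0 0 0 0; -0.5 -0.3 -0.14 0 0 0 0; -0.5 -0.3 -0.14 0 0 0 0; -0.5 -0.3 -0.14 0 0 0 0; -0.5 -0.3 -0.14 0 0 0 0; -0.5 -0.3 -0.14 0 0 0 0; -0.5 -0.3 -0.14 0 0 0 0; -0.5 -0.3 -0.14 0 0 0 0"}}

```text
t: 28.5
eef_pos: [0.519, 0.4185, 0.249]
tool_rot: [0.001, 0.927, -0.374, -0.001]
contact_force: [0.8, 0.2, -0.7]
gripper_width: 0.75
```

>>> {"op": "apply_moves", "data": {"moves": "-0.5 -0.122 -0.071 0.1 0 0 0; -0.5 0 0 0.3 0 0 0; -0.5 0 0 0.3 0 0 0; -0.5 0 0 0.3 0 0 0; -0.5 0 0 0.3 0 0 0; -0.5 0 0 0.2 0 0 0; -0.5 0 0 0 0 0 0"}}

```text
t: 29.08
eef_pos: [0.5121, 0.4304, 0.0635]
tool_rot: [0.005, 0.927, -0.375, -0.003]
contact_force: [-1.4, -0.0, -0.8]
gripper_width: 0.746
```

Run:
```python
from h import *
P=cams();balls(P)
go([(.5163,.4335,.010)])
save(P["scene"],"d5",(330,200,480,360),4)
```

```text
scene px [241.7 257.8] area 263 wh [30 15] xy [ 0.6546 -0.0509]
scene px [364.7 323.4] area 265 wh [18 18] xy [0.5809 0.3377]
scene px [410.5 329.7] area 284 wh [20 20] xy [0.5157 0.4326]
top px [276.9 144.6] area 113 wh [13 12] xy [0.7246 0.0011]
top px [288.4 154.1] area 196 wh [18 22] xy [ 0.6928 -0.0373]
top px [173.9 186.2] area 126 wh [13 13] xy [0.5812 0.3388]
top px [145.1 205.6] area 124 wh [13 12] xy [0.5155 0.4325]
t 29.18 pos [0.516  0.4322 0.0696] head -44.03 tilt 0.17 w 0.748 F [0.2 0.1 0.9] q7 -1.00
to [0.5163 0.4335 0.01  ] units [-0.005 -0.009  0.497] rows>= 2 per row [-0.0027 -0.0047  0.2484]
```

View pics/d5.png

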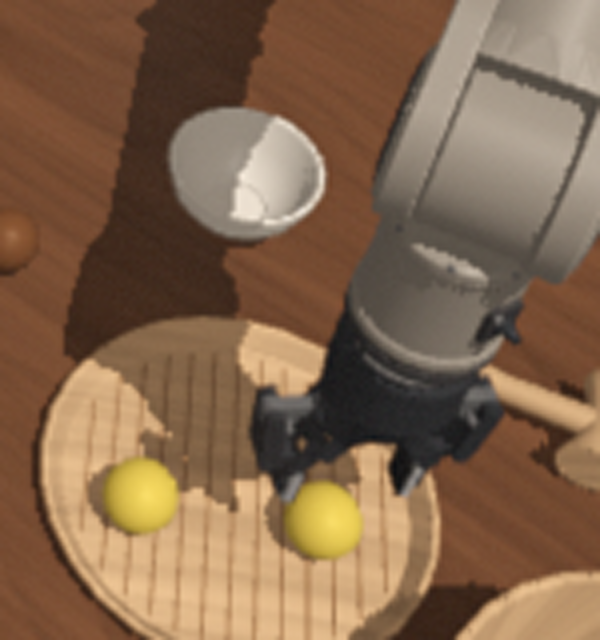

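>>> {"op": "apply_moves", "data": {"moves": "-0.5 0 -0.008 0.24 0 0 0; -0.5 0 0 0.18 0 0 0; -0.5 0 0 0.08 0 0 0; 1 0 0 0 0 0 0; 1 0 0 0 0 0 0; 1 0 0 0 0 0 0; 1 0 0 0 0 0 0; 1 0 0 -0.2 0 0 0; 1 0 0 -0.3 0 0 0; 1 0 0 -0.3 0 0 0; 1 0 0 -0.3 0 0 0; 1 0 0 -0.3 0 0 0"}}

```text
t: 30.18
eef_pos: [0.5174, 0.4337, 0.1817]
tool_rot: [-0.001, 0.927, -0.375, 0.0]
contact_force: [0.4, 0.1, 0.8]
gripper_width: 0.546
```

>>> {"op": "apply_moves", "data": {"moves": "1 0 0 -0.3 0 0 0; 1 0 0 -0.3 0 0 0; 1 0 0 0 0 0 0; 1 0 0 0 0 0 0"}}

```text
t: 30.52
eef_pos: [0.5187, 0.4343, 0.2545]
tool_rot: [-0.003, 0.927, -0.375, 0.001]
contact_force: [-0.3, -0.1, -1.1]
gripper_width: 0.547
```

Run:
```python
from h import *
P=cams();balls(P)
go([D(.080,.0,.25),D(.080,.0,.145)])
```

```text
scene px [241.7 257.9] area 264 wh [30 15] xy [ 0.6547 -0.0509]
scene px [439.  276.7] area 308 wh [21 21] xy [0.3185 0.4081]
scene px [364.7 323.5] area 263 wh [18 18] xy [0.5811 0.3377]
top px [276.7 144.5] area 114 wh [13 12] xy [0.7252 0.0016]
top px [288.5 154. ] area 194 wh [18 22] xy [ 0.6931 -0.0375]
top px [173.8 186. ] area 117 wh [13 13] xy [0.582  0.3392]
top px [123.7 195.4] area 116 wh [14 13] xy [0.5488 0.5067]
t 30.62 pos [0.5168 0.4339 0.2508] head -43.99 tilt 0.04 w 0.545 F [-0.8  0.2  0.3] q7 -1.11
to [ 0.6841 -0.0094  0.25  ] units [3.569 1.689 0.007] rows>= 12 per row [0.2974 0.1408 0.0006]
to [ 0.6841 -0.0094  0.145 ] units [0.    0.    0.875] rows>= 3 per row [0.     0.     0.2917]
```

>>> {"op": "apply_moves", "data": {"moves": "1 0.15 0.07 0 0 0 0; 1 0.3 0.14 0 0 0 0; 1 0.3 0.14 0 0 0 0; 1 0.3 0.14 0 0 0 0; 1 0.3 0.14 0 0 0 0; 1 0.3 0.14 0 0 0 0; 1 0.3 0.14 0 0 0 0; 1 0.3 0.14 0 0 0 0; 1 0.3 0.14 0 0 0 0; 1 0.3 0.14 0 0 0 0; 1 0.3 0.14 0 0 0 0; 1 0.3 0.14 0 0 0 0"}}

```text
t: 31.62
eef_pos: [0.6804, 0.0059, 0.2491]
tool_rot: [0.0, 0.927, -0.374, -0.001]
contact_force: [-0.6, 0.7, -0.5]
gripper_width: 0.551
```

>>> {"op": "apply_moves", "data": {"moves": "1 0.12 0.08 0 0 0 0; 1 0 0 0 0 0 0; 1 0 0 0.2 0 0 0; 1 0 0 0.3 0 0 0; 1 0 0 0.3 0 0 0; 1 0 0 0 0 0 0"}}

```text
t: 32.12
eef_pos: [0.6792, -0.0068, 0.1463]
tool_rot: [0.002, 0.927, -0.374, -0.006]
contact_force: [-1.9, 1.0, -0.9]
gripper_width: 0.545
```

Run:
```python
from h import *
P=cams()
go([D(.080,0,.145)])
save(P["scene"],"d6",(170,130,300,280),4)
```

```text
t 32.22 pos [ 0.6833 -0.0085  0.1534] head -43.95 tilt 0.22 w 0.548 F [ 0.7 -0.3 -0.1] q7 -0.36
to [ 0.6841 -0.0094  0.145 ] units [0.009 0.001 0.07 ] rows>= 1 per row [0.0094 0.0007 0.0704]
```

View pics/d6.png

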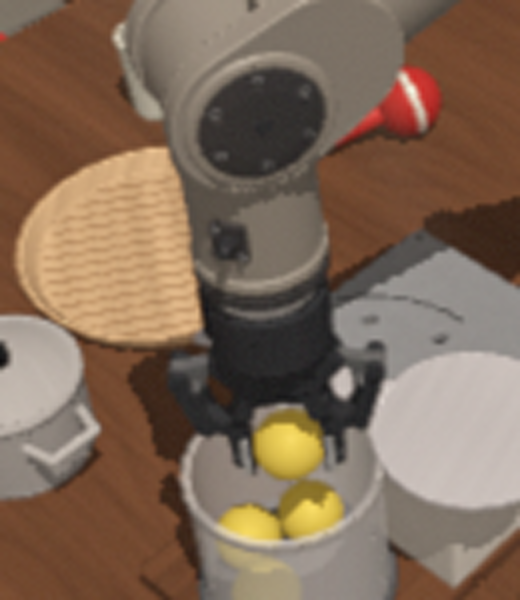

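Release, rise, and turn towards heading 55° for the last ball.

>>> {"op": "apply_moves", "data": {"moves": "-0.4 0 0 0.03 0 0 0; -0.4 0 0 0 0 0 0; -0.4 0 0 0 0 0 0; -0.4 0 0 -0.2 0 0 0; -0.4 0 0 -0.3 0 0 0; -0.4 0 0 -0.3 0 0 0; -0.5 0 0 -0.05 0 0 -1; -0.5 0 0 0 0 0 -1; -0.5 0 0 0 0 0 -1; -0.5 0 0 0 0 0 -1; -0.5 0 0 0 0 0 -1; -0.5 0 0 0 0 0 -1"}}

```text
t: 33.22
eef_pos: [0.6849, -0.0097, 0.2548]
tool_rot: [-0.0, 0.985, -0.172, 0.001]
contact_force: [0.8, -0.1, 0.5]
gripper_width: 0.75
```

>>> {"op": "apply_moves", "data": {"moves": "-0.5 0 0 0 0 0 -1; -0.5 0 0 0 0 0 -1; -0.5 0 0 0 0 0 -1; -0.5 0 0 0 0 0 -1; -0.5 0 0 0 0 0 -1; -0.5 0 0 0 0 0 -1; -0.5 0 0 0 0 0 -1; -0.5 0 0 0 0 0 -1; -0.5 0 0 0 0 0 -1; -0.5 0 0 0 0 0 -1; -0.5 0 0 0 0 0 -1; -0.5 0 0 0 0 0 -1"}}

```text
t: 34.22
eef_pos: [0.6849, -0.0099, 0.2547]
tool_rot: [0.0, 0.97, 0.243, 0.001]
contact_force: [-0.8, 0.4, 0.1]
gripper_width: 0.745
```

>>> {"op": "apply_moves", "data": {"moves": "-0.5 0 0 0 0 0 -1; -0.5 0 0 0 0 0 -1; -0.5 0 0 0 0 0 -1; -0.5 0 0 0 0 0 -1; -0.5 0 0 0 0 0 -1; -0.5 0 0 0 0 0 -1; -0.5 0 0 0 0 0 0"}}

```text
t: 34.8
eef_pos: [0.6849, -0.01, 0.2547]
tool_rot: [0.0, 0.898, 0.439, 0.001]
contact_force: [-0.5, 0.2, 0.3]
gripper_width: 0.746
```

Run:
```python
from h import *
P=cams();balls(P)
go([(.5813,.3383,.25),(.5813,.3383,.070)])
save(P["scene"],"d7",(170,130,300,280),4)
```

```text
scene px [242.  258.1] area 252 wh [32 14] xy [ 0.6546 -0.0496]
scene px [364.7 323.5] area 262 wh [18 18] xy [0.5812 0.3376]
top px [291.7 152.7] area 82 wh [ 9 12] xy [ 0.6975 -0.0483]
top px [173.7 185.9] area 113 wh [13 12] xy [0.5823 0.3397]
t 34.90 pos [ 0.6848 -0.0099  0.2542] head 51.86 tilt 0.09 w 0.750 F [0.2 0.  0.2] q7 1.04
to [0.5813 0.3383 0.25  ] units [ 1.749 -2.47   0.035] rows>= 10 per row [ 0.1749 -0.247   0.0035]
to [0.5813 0.3383 0.07  ] units [0.  0.  1.5] rows>= 5 per row [0.  0.  0.3]
```

View pics/d7.png

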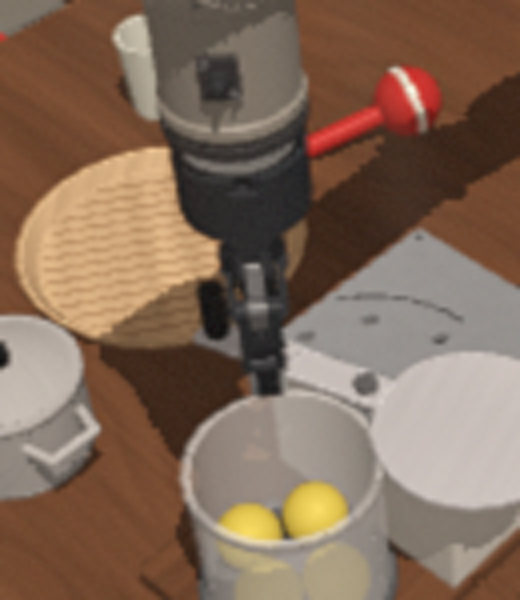

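>>> {"op": "apply_moves", "data": {"moves": "-0.5 0.09 -0.12 0 0 0 0; -0.5 0.175 -0.25 0 0 0 0; -0.5 0.175 -0.25 0 0 0 0; -0.5 0.175 -0.25 0 0 0 0; -0.5 0.175 -0.25 0 0 0 0; -0.5 0.175 -0.25 0 0 0 0; -0.5 0.175 -0.25 0 0 0 0; -0.5 0.175 -0.25 0 0 0 0; -0.5 0.175 -0.25 0 0 0 0; -0.5 0.175 -0.25 0 0 0 0; -0.5 0.084 -0.1 0 0 0 0; -0.5 0 0 0.2 0 0 0"}}

```text
t: 35.9
eef_pos: [0.5803, 0.3463, 0.2335]
tool_rot: [-0.002, 0.897, 0.441, 0.004]
contact_force: [1.3, 1.2, 0.3]
gripper_width: 0.747
```

>>> {"op": "apply_moves", "data": {"moves": "-0.5 0 0 0.3 0 0 0; -0.5 0 0 0.3 0 0 0; -0.5 0 0 0.3 0 0 0; -0.5 0 0 0.3 0 0 0; -0.5 0 0 0.1 0 0 0; -0.5 0 0 0 0 0 0"}}

```text
t: 36.4
eef_pos: [0.5782, 0.3368, 0.0699]
tool_rot: [0.001, 0.899, 0.438, -0.003]
contact_force: [-1.0, -0.1, 0.1]
gripper_width: 0.748
```

Run:
```python
from h import *
P=cams();balls(P)
go([(.5813,.3383,.010)])
```

```text
scene px [242.  258.1] area 251 wh [32 14] xy [ 0.6546 -0.0497]
scene px [363.3 323.5] area 209 wh [16 18] xy [0.5835 0.335 ]
top px [273.3 149.5] area 207 wh [20 23] xy [0.7078 0.0126]
top px [290.  151.1] area 134 wh [13 14] xy [ 0.703  -0.0426]
top px [283.1 161.7] area 58 wh [13  7] xy [ 0.6668 -0.0203]
t 36.50 pos [0.5813 0.3384 0.0746] head 51.95 tilt 0.10 w 0.752 F [1.3 0.2 0.4] q7 0.54
to [0.5813 0.3383 0.01  ] units [-0.001  0.001  0.538] rows>= 2 per row [-0.0003  0.0003  0.2691]
```

>>> {"op": "apply_moves", "data": {"moves": "-0.5 0 0 0.25 0 0 0; -0.5 0 0 0.2 0 0 0; -0.5 0 0 0.085 0 0 0; 1 0 0 0 0 0 0; 1 0 0 0 0 0 0; 1 0 0 0 0 0 0; 1 0 0 0 0 0 0; 1 0 0 -0.2 0 0 0; 1 0 0 -0.3 0 0 0; 1 0 0 -0.3 0 0 0; 1 0 0 -0.3 0 0 0; 1 0 0 -0.3 0 0 0"}}

```text
t: 37.5
eef_pos: [0.5804, 0.3382, 0.1801]
tool_rot: [-0.0, 0.899, 0.438, 0.001]
contact_force: [-0.3, 0.6, 1.0]
gripper_width: 0.549
```

>>> {"op": "apply_moves", "data": {"moves": "1 0 0 -0.3 0 0 0; 1 0 0 -0.3 0 0 0; 1 0 0 0 0 0 0; 1 0 0 0 0 0 0"}}

```text
t: 37.83
eef_pos: [0.5818, 0.3389, 0.2532]
tool_rot: [-0.001, 0.899, 0.438, 0.004]
contact_force: [-0.2, 0.2, -1.2]
gripper_width: 0.544
```

Run:
```python
from h import *
P=cams();balls(P)
go([D(.080,.0,.25),D(.080,.0,.155)])
save(P["scene"],"e1",(330,150,460,350),3);save(P["top"],"e2",(225,110,345,260),4)
```

```text
scene px [242.  258.1] area 251 wh [32 14] xy [ 0.6546 -0.0497]
scene px [376.1 268.3] area 195 wh [13 22] xy [0.4154 0.262 ]
top px [273.4 149.5] area 205 wh [19 23] xy [0.7079 0.0124]
top px [290. 151.] area 140 wh [13 14] xy [ 0.7034 -0.0426]
top px [283.1 161.8] area 63 wh [13  7] xy [ 0.6664 -0.0202]
t 37.93 pos [0.5797 0.3383 0.2491] head 52.01 tilt 0.03 w 0.539 F [ 0.3  0.  -0.2] q7 0.47
to [ 0.6841 -0.0094  0.25  ] units [-1.748  2.469 -0.007] rows>= 10 per row [-0.1748  0.2469 -0.0007]
to [ 0.6841 -0.0094  0.155 ] units [0.    0.    0.792] rows>= 3 per row [0.     0.     0.2639]
```

View pics/e1.png

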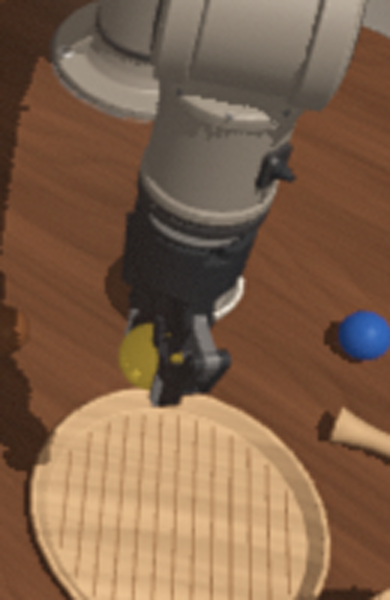

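View pics/e2.png

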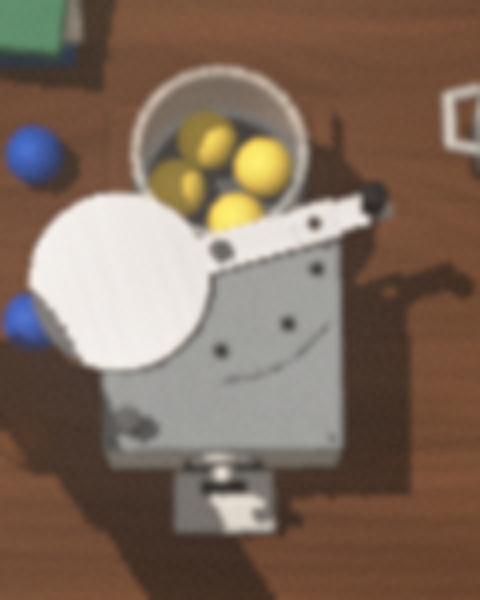

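>>> {"op": "apply_moves", "data": {"moves": "1 -0.09 0.12 0 0 0 0; 1 -0.175 0.25 0 0 0 0; 1 -0.175 0.25 0 0 0 0; 1 -0.175 0.25 0 0 0 0; 1 -0.175 0.25 0 0 0 0; 1 -0.175 0.25 0 0 0 0; 1 -0.175 0.25 0 0 0 0; 1 -0.175 0.25 0 0 0 0; 1 -0.175 0.25 0 0 0 0; 1 -0.175 0.25 0 0 0 0; 1 -0.083 0.1 0 0 0 0; 1 0 0 0 0 0 0"}}

```text
t: 38.93
eef_pos: [0.6839, -0.0163, 0.2476]
tool_rot: [0.001, 0.901, 0.435, -0.002]
contact_force: [0.1, -0.1, -0.6]
gripper_width: 0.546
```

>>> {"op": "apply_moves", "data": {"moves": "1 0 0 0.2 0 0 0; 1 0 0 0.3 0 0 0; 1 0 0 0.3 0 0 0; 1 0 0 0 0 0 0; 1 0 0 0 0 0 0"}}

```text
t: 39.35
eef_pos: [0.6825, -0.0079, 0.1505]
tool_rot: [-0.001, 0.898, 0.439, -0.003]
contact_force: [0.0, 0.2, 0.6]
gripper_width: 0.546
```

Run:
```python
from h import *
P=cams()
go([D(.080,0,.15)])
save(P["scene"],"e3",(170,130,300,280),4)
```

```text
t 39.45 pos [ 0.6856 -0.0089  0.1546] head 52.04 tilt 0.11 w 0.546 F [0.1 0.3 1.2] q7 1.08
to [ 0.6841 -0.0094  0.15  ] units [-0.011 -0.008  0.039] rows>= 1 per row [-0.0106 -0.0075  0.0387]
```

View pics/e3.png

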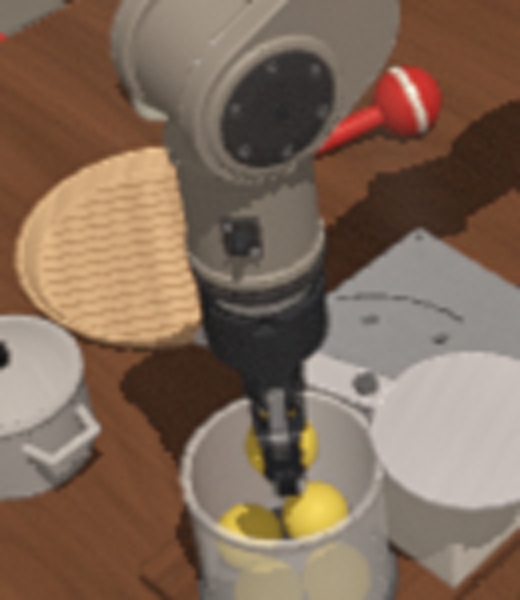

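>>> {"op": "apply_moves", "data": {"moves": "-0.4 0 0 0 0 0 0; -0.4 0 0 0 0 0 0; -0.4 0 0 0 0 0 0; -0.4 0 0 -0.2 0 0 0; -0.4 0 0 -0.3 0 0 0; -0.4 0 0 -0.3 0 0 0; -0.4 0 0 0 0 0 0; -0.4 0 0 0 0 0 0"}}

```text
t: 40.12
eef_pos: [0.6863, -0.0098, 0.2527]
tool_rot: [0.001, 0.899, 0.438, 0.003]
contact_force: [-0.2, -0.1, -1.2]
gripper_width: 0.7
```

Run:
```python
from h import *
P=cams();balls(P,.05)
a=1.83
go([knob(a,.25),knob(a,.178)],105)
go([knob(a,.25),knob(a,.178)])
save(P["scene"],"e4",(170,130,300,280),4);save(P["top"],"e5",(225,110,345,260),4)
```

```text
scene px [242.9 257.6] area 282 wh [33 15] xy [ 0.6608 -0.0366]
top px [291.2 154.1] area 105 wh [11 17] xy [ 0.6878 -0.0464]
t 40.22 pos [ 0.6842 -0.0092  0.2489] head 52.02 tilt 0.03 w 0.701 F [-0.4  0.1 -0.6] q7 1.05
turn rz units -13.25
to [ 0.6369 -0.1262  0.25  ] units [-0.84  -0.633 -0.009] rows>= 4 per row [-0.21   -0.1584 -0.0023]
to [ 0.6369 -0.1262  0.178 ] units [0.  0.  0.6] rows>= 2 per row [0.  0.  0.3]
t 40.22 pos [ 0.6842 -0.0092  0.2489] head 52.02 tilt 0.03 w 0.701 F [-0.4  0.1 -0.6] q7 1.05
to [ 0.6369 -0.1262  0.25  ] units [-1.011  0.289 -0.009] rows>= 4 per row [-0.2529  0.0723 -0.0023]
to [ 0.6369 -0.1262  0.178 ] units [0.  0.  0.6] rows>= 2 per row [0.  0.  0.3]
```

View pics/e4.png

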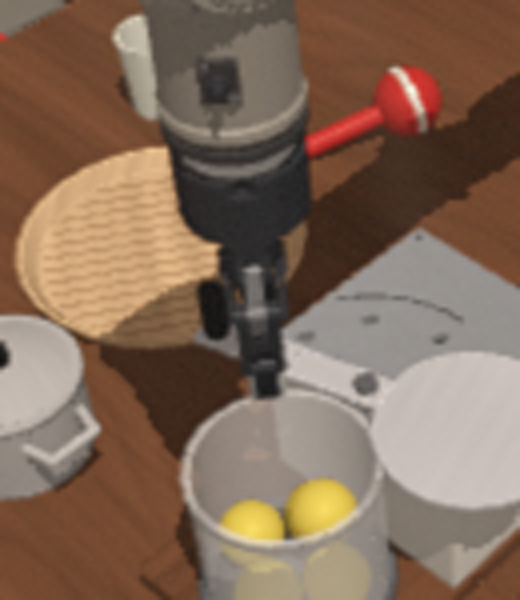

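View pics/e5.png

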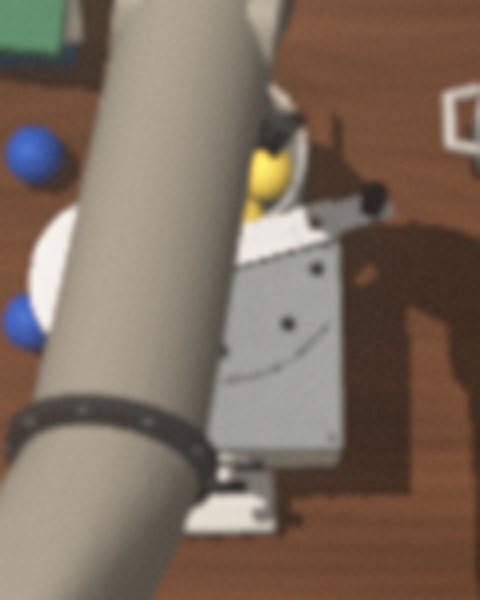

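>>> {"op": "apply_moves", "data": {"moves": "-0.4 0 0 0 0 0 1; -0.4 0 0 0 0 0 1; -0.4 0 0 0 0 0 1; -0.4 0 0 0 0 0 1; -0.4 0 0 0 0 0 1; -0.4 0 0 0 0 0 1; -0.4 0 0 0 0 0 1; -0.4 0 0 0 0 0 1; -0.4 0 0 0 0 0 1; -0.4 0 0 0 0 0 1; -0.4 0 0 0 0 0 1; -0.4 0 0 0 0 0 1"}}

```text
t: 41.22
eef_pos: [0.6837, -0.0092, 0.2472]
tool_rot: [0.0, 0.999, 0.033, -0.001]
contact_force: [0.3, 0.2, -0.2]
gripper_width: 0.697
```

>>> {"op": "apply_moves", "data": {"moves": "-0.4 0 0 0 0 0 1; -0.4 0 0 0 0 0 1; -0.4 0 0 0 0 0 1; -0.4 0 0 0 0 0 1; -0.4 0 0 0 0 0 1; -0.4 0 0 0 0 0 1; -0.4 0 0 0 0 0 0; -0.4 0 0 0 0 0 0"}}

```text
t: 41.88
eef_pos: [0.6839, -0.0092, 0.2476]
tool_rot: [0.0, 0.985, -0.173, -0.001]
contact_force: [-0.5, -0.2, 0.3]
gripper_width: 0.702
```

Run:
```python
from h import *
P=cams()
a=1.84
go([knob(a,.25),knob(a,.178)]+[knob(a,.178) for a in np.linspace(1.84,.75,12)[1:]])
save(P["top"],"e6",(225,110,345,260),4)
```

```text
t 41.98 pos [ 0.6842 -0.0093  0.2482] head -19.88 tilt 0.07 w 0.700 F [-0.4  0.9 -0.2] q7 -0.05
to [ 0.6381 -0.1259  0.25  ] units [-0.031  1.044 -0.015] rows>= 4 per row [-0.0078  0.2611 -0.0038]
to [ 0.6381 -0.1259  0.178 ] units [0.  0.  0.6] rows>= 2 per row [0.  0.  0.3]
to [ 0.6265 -0.1287  0.178 ] units [-0.083  0.055  0.   ] rows>= 1 per row [-0.0826  0.0546  0.    ]
to [ 0.6147 -0.1303  0.178 ] units [-0.088  0.046  0.   ] rows>= 1 per row [-0.0876  0.0462  0.    ]
to [ 0.6029 -0.1308  0.178 ] units [-0.092  0.037  0.   ] rows>= 1 per row [-0.0918  0.0373  0.    ]
to [ 0.591  -0.1301  0.178 ] units [-0.095  0.028  0.   ] rows>= 1 per row [-0.095   0.0281  0.    ]
to [ 0.5793 -0.1282  0.178 ] units [-0.097  0.019  0.   ] rows>= 1 per row [-0.0973  0.0185  0.    ]
to [ 0.5678 -0.1252  0.178 ] units [-0.099  0.009  0.   ] rows>= 1 per row [-0.0987  0.0088  0.    ]
to [ 0.5566 -0.121   0.178 ] units [-0.099 -0.001  0.   ] rows>= 1 per row [-0.099 -0.001  0.   ]
to [ 0.546  -0.1158  0.178 ] units [-0.098 -0.011  0.   ] rows>= 1 per row [-0.0985 -0.0108  0.    ]
to [ 0.5359 -0.1095  0.178 ] units [-0.097 -0.02   0.   ] rows>= 1 per row [-0.0969 -0.0205  0.    ]
to [ 0.5264 -0.1023  0.178 ] units [-0.094 -0.03   0.   ] rows>= 1 per row [-0.0944 -0.03    0.    ]
to [ 0.5178 -0.0941  0.178 ] units [-0.091 -0.039  0.   ] rows>= 1 per row [-0.091  -0.0392  0.    ]
```

View pics/e6.png

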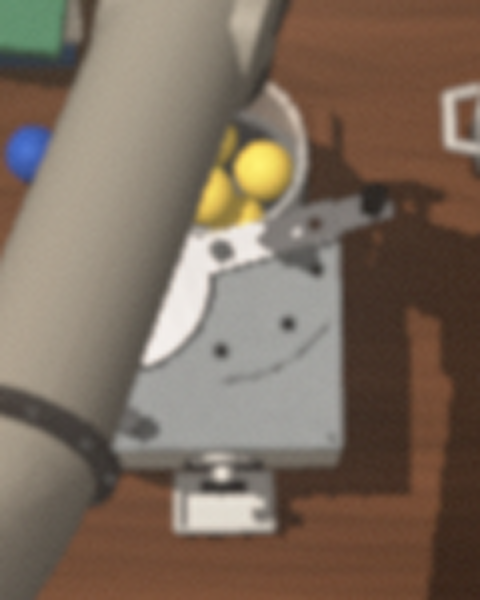

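>>> {"op": "apply_moves", "data": {"moves": "-0.3 -0.008 0.15 0 0 0 0; -0.3 -0.008 0.25 0 0 0 0; -0.3 -0.008 0.25 0 0 0 0; -0.3 -0.008 0.25 0 0 0 0; -0.3 0 0.144 0 0 0 0; -0.3 0 0 0 0 0 0; -0.3 0 0 0.2 0 0 0; -0.3 0 0 0.25 0 0 0; -0.3 0 0 0.14 0 0 0; -0.3 0 0 0 0 0 0; -0.3 0 0 0 0 0 0", "force": 20}}

```text
t: 42.9
eef_pos: [0.6377, -0.1256, 0.1777]
tool_rot: [0.0, 0.985, -0.173, -0.001]
contact_force: [0.4, 0.3, 0.3]
gripper_width: 0.652
```

>>> {"op": "apply_moves", "data": {"moves": "1 0 0 0 0 0 0; 1 0 0 0 0 0 0; 1 0 0 0 0 0 0; 1 0 0 0 0 0 0; 1 0 0 0 0 0 0"}}

```text
t: 43.32
eef_pos: [0.6392, -0.1264, 0.1797]
tool_rot: [0.0, 0.985, -0.174, 0.001]
contact_force: [-0.1, -0.7, 6.0]
gripper_width: 0.225
```

Run:
```python
from h import *
P=cams()
go([knob(1.84,.178)])
save(P["scene"],"f1",(170,130,300,280),4)
```

```text
t 43.42 pos [ 0.6392 -0.1264  0.1797] head -19.99 tilt 0.17 w 0.223 F [ 0.  -1.   6.7] q7 0.17
to [ 0.6381 -0.1259  0.178 ] units [-0.01  -0.     0.014] rows>= 1 per row [-0.0101 -0.0005  0.0143]
```

View pics/f1.png

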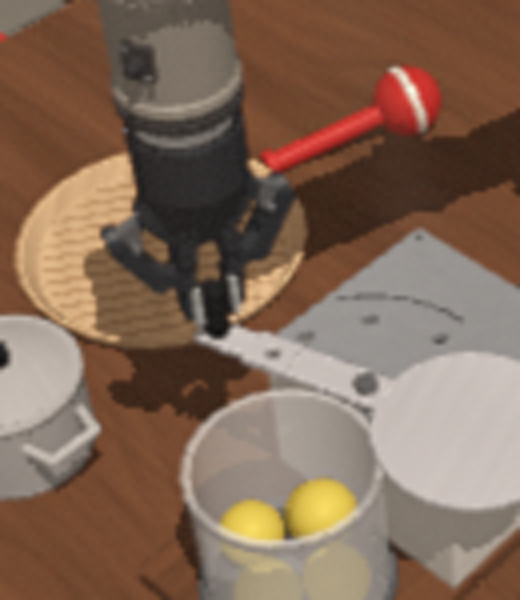

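>>> {"op": "apply_moves", "data": {"moves": "1 -0.045 0.03 -0.015 0 0 0; 1 -0.045 0.028 0 0 0 0; 1 -0.044 0.023 0 0 0 0; 1 -0.044 0.023 0 0 0 0; 1 -0.046 0.019 0 0 0 0; 1 -0.046 0.019 0 0 0 0; 1 -0.048 0.014 0 0 0 0; 1 -0.048 0.014 0 0 0 0; 1 -0.048 0.009 0 0 0 0; 1 -0.049 0.009 0 0 0 0; 1 -0.05 0.004 0 0 0 0; 1 -0.049 0.004 0 0 0 0"}}

```text
t: 44.42
eef_pos: [0.5665, -0.1265, 0.18]
tool_rot: [0.001, 0.985, -0.175, 0.001]
contact_force: [2.3, -3.9, -2.8]
gripper_width: 0.225
```

Run:
```python
from h import *
go([knob(a,.180) for a in np.linspace(1.84,.75,12)[6:]])
```

```text
t 44.42 pos [ 0.5665 -0.1265  0.18  ] head -20.11 tilt 0.14 w 0.225 F [ 2.3 -3.9 -2.8] q7 0.17
to [ 0.5678 -0.1252  0.18  ] units [ 0.006 -0.014  0.   ] rows>= 1 per row [ 0.0063 -0.0138  0.0004]
to [ 0.5566 -0.121   0.18  ] units [-0.099 -0.001  0.   ] rows>= 1 per row [-0.099  -0.0006  0.    ]
to [ 0.546  -0.1158  0.18  ] units [-0.099 -0.01   0.   ] rows>= 1 per row [-0.0985 -0.0104  0.    ]
to [ 0.5359 -0.1095  0.18  ] units [-0.097 -0.02   0.   ] rows>= 1 per row [-0.097  -0.0201  0.    ]
to [ 0.5264 -0.1023  0.18  ] units [-0.095 -0.03   0.   ] rows>= 1 per row [-0.0945 -0.0296  0.    ]
to [ 0.5178 -0.0941  0.18  ] units [-0.091 -0.039  0.   ] rows>= 1 per row [-0.0911 -0.0388  0.    ]
```

>>> {"op": "apply_moves", "data": {"moves": "1 -0.047 -0.007 0 0 0 0; 1 -0.049 -0.001 0 0 0 0; 1 -0.049 -0.005 0 0 0 0; 1 -0.049 -0.005 0 0 0 0; 1 -0.048 -0.01 0 0 0 0; 1 -0.049 -0.01 0 0 0 0; 1 -0.047 -0.015 0 0 0 0; 1 -0.047 -0.015 0 0 0 0; 1 -0.045 -0.02 0 0 0 0; 1 -0.045 -0.02 0 0 0 0; 1 0 0 0 0 0 0; 1 0 0 0 0 0 0"}}

```text
t: 45.42
eef_pos: [0.5171, -0.0923, 0.18]
tool_rot: [-0.001, 0.985, -0.173, -0.001]
contact_force: [-0.1, 0.3, 3.0]
gripper_width: 0.223
```

Run:
```python
from h import *
P=cams()
go([knob(.75,.180)])
p,r,o=tp();e=p-D(0,0,0);print("tcp ang %.3f r %.4f"%(np.arctan2(-e[1],-e[0])-DP[2],np.hypot(*e[:2])))
save(P["scene"],"f2",(205,130,335,260),4);save(P["top"],"f3",(225,110,345,260),4)
```

```text
t 45.52 pos [ 0.5175 -0.0926  0.1801] head -19.95 tilt 0.06 w 0.222 F [-1.1  0.3  3.6] q7 0.10
to [ 0.5178 -0.0941  0.18  ] units [0.006 0.011 0.   ] rows>= 1 per row [0.0065 0.011  0.0005]
tcp ang 0.739 r 0.1192
```

View pics/f2.png

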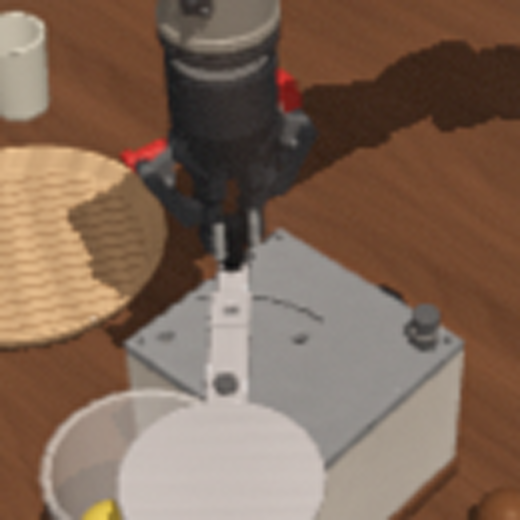

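View pics/f3.png

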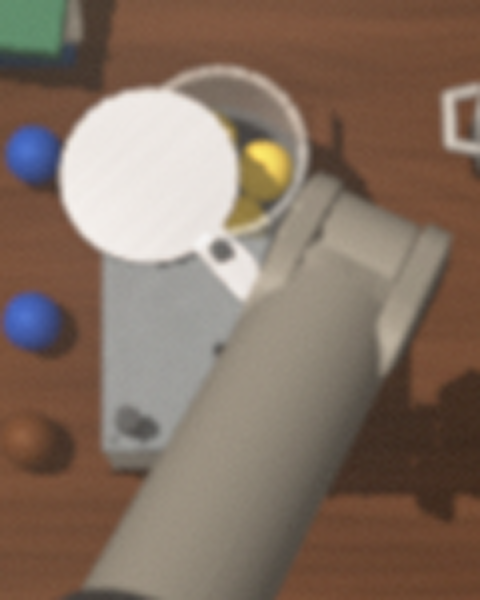

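>>> {"op": "apply_moves", "data": {"moves": "-0.3 0 0 0 0 0 0; -0.3 0 0 0 0 0 0; -0.3 0 0 0 0 0 0; -0.3 0 0 0 0 0 0; -0.3 0 0 -0.25 0 0 0; -0.3 0 0 -0.3 0 0 0; -0.3 0 0 -0.1 0 0 0; -0.3 0 0 0 0 0 0"}}

```text
t: 46.18
eef_pos: [0.5196, -0.0938, 0.2609]
tool_rot: [-0.001, 0.985, -0.174, 0.003]
contact_force: [0.2, 0.0, 0.5]
gripper_width: 0.652
```

Run:
```python
from h import *
go([D(-.130,.070,.26),D(-.130,.070,.157)])
```

```text
t 46.18 pos [ 0.5196 -0.0938  0.2609] head -20.00 tilt 0.33 w 0.652 F [0.2 0.  0.5] q7 -0.00
to [0.4729 0.0569 0.26  ] units [-0.795 -1.047  0.008] rows>= 4 per row [-0.1987 -0.2618  0.002 ]
to [0.4729 0.0569 0.157 ] units [0.    0.    0.858] rows>= 3 per row [0.     0.     0.2861]
```

>>> {"op": "apply_moves", "data": {"moves": "-0.3 -0.1 -0.14 0 0 0 0; -0.3 -0.18 -0.24 0 0 0 0; -0.3 -0.18 -0.24 0 0 0 0; -0.3 -0.18 -0.24 0 0 0 0; -0.3 -0.15 -0.18 0 0 0 0; -0.3 0 0 0 0 0 0; -0.3 0 0 0 0 0 0"}}

```text
t: 46.77
eef_pos: [0.4702, 0.0583, 0.2571]
tool_rot: [0.0, 0.985, -0.171, -0.001]
contact_force: [0.3, -0.8, 0.5]
gripper_width: 0.649
```

Run:
```python
from h import *
P=cams()
go([D(-.130,.070,.26),D(-.130,.070,.157)])
save(P["scene"],"f4",(205,170,335,300),4);save(P["top"],"f5",(225,110,345,260),4)
for n,p in P.items():
    for k,z in (("lever_eye",.16),("lever_knob",.1825)):
        for d in nets.spot_point(p,k)[:1]: print(n,k,round(d["score"],2),d["location"]);leverang(p,d["location"],z)
```

```text
t 46.87 pos [0.471  0.0557 0.2575] head -20.03 tilt 0.05 w 0.650 F [ 0.6 -1.6  0. ] q7 -0.43
to [0.4729 0.0569 0.26  ] units [ 0.011 -0.015 -0.021] rows>= 1 per row [ 0.0115 -0.0148 -0.0212]
to [0.4729 0.0569 0.157 ] units [0.    0.    0.858] rows>= 3 per row [0.     0.     0.2861]
scene lever_eye 0.89 [261.7, 204.2]
ang 0.760 r 0.0857
scene lever_knob 0.57 [266.3, 190.4]
ang 0.644 r 0.1206
top lever_eye 0.92 [296.0, 188.7]
ang 0.766 r 0.0708
top lever_knob 0.85 [304.7, 201.7]
ang 0.666 r 0.1198
```

View pics/f4.png

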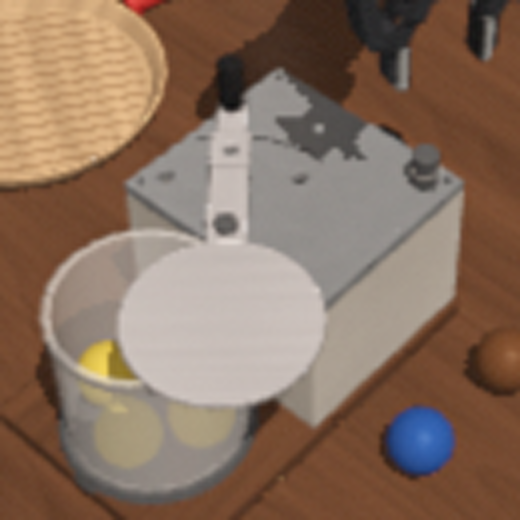

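View pics/f5.png

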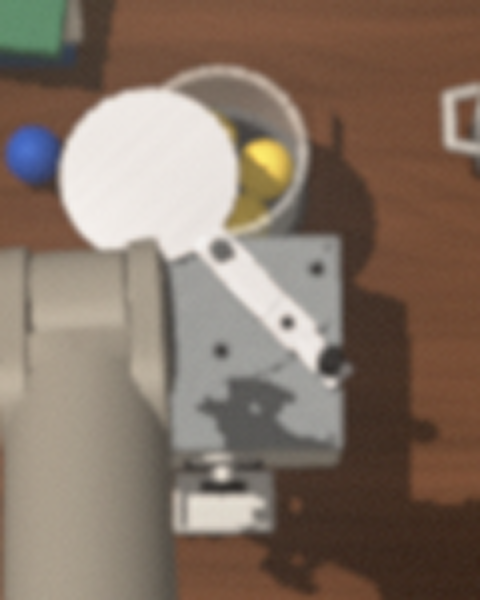

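```bash
cat > ey.py <<'E'
from h import *
import sys
P=cams()
def blob(p,cu,cv,w=3.):
    g=cv2.cvtColor(p["image"],cv2.COLOR_RGB2GRAY).astype(float)
    u0,v0=int(cu-5),int(cv-4);s=g[v0:v0+9,u0:u0+11];t=s.max()
    vv,uu=np.mgrid[v0:v0+9,u0:u0+11];m=(np.hypot(uu-cu,vv-cv)<w);bg=np.percentile(s[m],75)
    wt=np.clip(bg-s,0,None)*m;return (uu*wt).sum()/wt.sum(),(vv*wt).sum()/wt.sum()
for n,u in (("top",(296.4,190.2)),("scene",(262.4,207.2))):
    b=blob(P[n],*u);print(n,np.round(b,2),"pred eye@.75",proj(P[n],D(-.0549,-.0511,.16)).round(2),"XY",atz(P[n],b,.16).round(4));leverang(P[n],b,.16)
    leverang(P[n],u,.16)
    print("pred pivot",proj(P[n],D(0,0,.166)).round(2),"pin head top",proj(P[n],D(-.13,.07,.18)).round(2))
print("mid",D(-.0549,-.0511,.15))
E
python3 ey.py
```

```text
top [296.39 190.23] pred eye@.75 [[296.68 189.96]] XY [ 0.5493 -0.062   0.16  ]
ang 0.734 r 0.0750
ang 0.735 r 0.0750
pred pivot [[279.61 171.78]] pin head top [[256.08 214.07]]
scene [262.34 207.19] pred eye@.75 [[261.92 206.81]] XY [ 0.5504 -0.0609  0.16  ]
ang 0.732 r 0.0734
ang 0.730 r 0.0734
pred pivot [[261.13 224.76]] pin head top [[311.28 208.06]]
mid [ 0.55011302 -0.06286367  0.15      ]
```

>>> {"op": "apply_moves", "data": {"moves": "-0.3 0 0 0 0 0 1; -0.3 0 0 0 0 0 1; -0.3 0 0 0 0 0 1; -0.3 0 0 0 0 0 1; -0.3 0 0 0 0 0 1; -0.3 0 0 0 0 0 1; -0.3 0 0 0 0 0 0.5; -0.3 0 0 0 0 0 0; -0.3 0 0 0 0 0 0"}}

```text
t: 47.92
eef_pos: [0.4712, 0.0562, 0.2579]
tool_rot: [0.0, 0.921, -0.39, 0.0]
contact_force: [0.1, 0.5, -0.2]
gripper_width: 0.649
```

Run:
```python
from h import *
go([(.4728,.0563,.25),(.4728,.0563,.157)])
```

```text
t 47.92 pos [0.4712 0.0562 0.2579] head -45.95 tilt 0.01 w 0.649 F [ 0.1  0.5 -0.2] q7 -0.86
to [0.4728 0.0563 0.25  ] units [ 0.009 -0.01   0.066] rows>= 1 per row [ 0.0085 -0.01    0.0659]
to [0.4728 0.0563 0.157 ] units [0.    0.    0.775] rows>= 3 per row [0.     0.     0.2583]
```

>>> {"op": "apply_moves", "data": {"moves": "-0.3 0.009 -0.01 0.06 0 0 0; -0.3 0 0 0.25 0 0 0; -0.3 0 0 0.25 0 0 0; -0.3 0 0 0.2 0 0 0; -0.3 0 0 0.08 0 0 0; -0.3 0 0 0 0 0 0; -0.3 0 0 0 0 0 0; -0.3 0 0 0 0 0 0"}}

```text
t: 48.58
eef_pos: [0.4738, 0.0565, 0.1583]
tool_rot: [-0.001, 0.921, -0.391, 0.001]
contact_force: [0.0, 0.4, 0.3]
gripper_width: 0.652
```

Run:
```python
from h import *
P=cams()
go([(.4728,.0563,.157)])
save(P["scene"],"g1",(265,140,365,250),5)
```

```text
t 48.68 pos [0.4738 0.0568 0.1584] head -45.98 tilt 0.16 w 0.647 F [-0.4 -0.5 -0.5] q7 -0.66
to [0.4728 0.0563 0.157 ] units [-0.003  0.009  0.012] rows>= 1 per row [-0.0029  0.0091  0.0118]
```

View pics/g1.png

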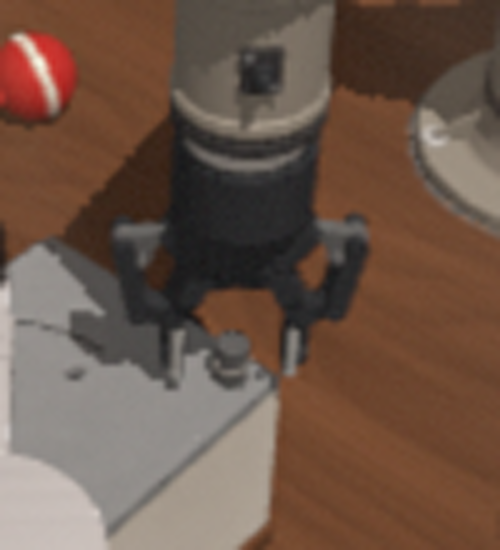

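>>> {"op": "apply_moves", "data": {"moves": "-0.3 -0.003 0.008 0.01 0 0 0; 1 0 0 0 0 0 0; 1 0 0 0 0 0 0; 1 0 0 0 0 0 0; 1 0 0 0 0 0 0; 1 0 0 0 0 0 0; 1 0 0 0 0 0 0; 1 0 0 0 0 0 0", "force": 40}}

```text
t: 49.35
eef_pos: [0.472, 0.0563, 0.1563]
tool_rot: [-0.0, 0.921, -0.391, -0.0]
contact_force: [-2.2, 0.1, 5.9]
gripper_width: 0.219
```

Run:
```python
from h import *
go([(.4728,.0563,.157)])
```

```text
t 49.35 pos [0.472  0.0563 0.1563] head -45.99 tilt 0.03 w 0.219 F [-2.2  0.1  5.9] q7 -0.66
to [0.4728 0.0563 0.157 ] units [ 0.005 -0.005 -0.006] rows>= 1 per row [ 0.0046 -0.0051 -0.006 ]
```

>>> {"op": "apply_moves", "data": {"moves": "1 0 0 -0.1 0 0 0; 1 0 0 -0.2 0 0 0; 1 0 0 -0.2 0 0 0; 1 0 0 -0.15 0 0 0; 1 0 0 -0.07 0 0 0; 1 0 0 0 0 0 0; 1 0 0 0 0 0 0"}}

```text
t: 49.93
eef_pos: [0.4715, 0.0565, 0.2419]
tool_rot: [-0.0, 0.921, -0.39, -0.0]
contact_force: [-0.1, 0.1, -1.1]
gripper_width: 0.219
```

Run:
```python
from h import *
P=cams()
go([(.5499,-.0623,.243)])
save(P["scene"],"g2",(265,100,365,230),5)
```

```text
t 50.03 pos [0.471  0.0562 0.2412] head -45.97 tilt 0.11 w 0.216 F [ 0.3  0.3 -0.4] q7 -0.82
to [ 0.5499 -0.0623  0.243 ] units [ 1.167  0.213 -0.015] rows>= 4 per row [ 0.2918  0.0533 -0.0038]
```

View pics/g2.png

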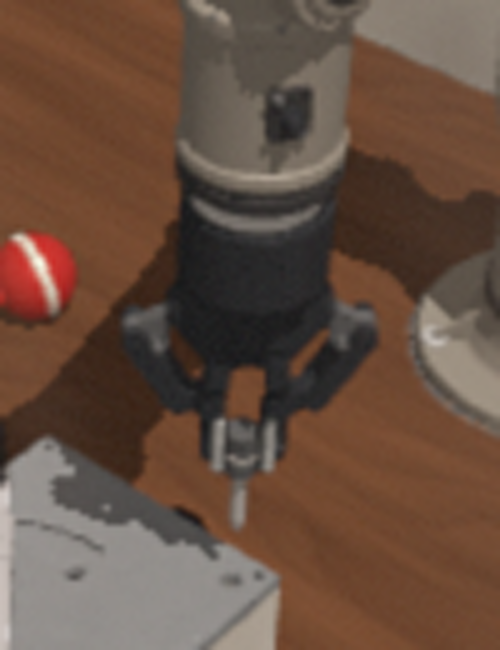

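Run:
```python
from h import *
P=cams();p,r,o=tp();s=P["scene"]
tip=p-[0,0,.0513];print(p,proj(s,tip)-[265,100],proj(s,p+[0,0,.0237])-[265,100], proj(s,tip)*1)
print(((proj(s,tip)-[265,100])*5+2).round(1),((proj(s,tip+[0,0,.045])-[265,100])*5+2).round(1))
z=tip[2];print("tip from px 237,526:",atz(s,(265+235/5.,100+524/5.),z),"vs",tip)
print("shaft top px 239,480:",atz(s,(265+237/5.,100+478/5.),z+.023))
```

```text
[0.47108048 0.055998   0.24126966] [[ 46.60814965 105.06050392]] [[47.86704401 85.08412286]] [[311.60814965 205.06050392]]
[[235.  527.3]] [[238.7 468.6]]
tip from px 237,526: [0.46955744 0.05613617 0.18996966] vs [0.47108048 0.055998   0.18996966]
shaft top px 239,480: [0.45954864 0.04775797 0.21296966]
```

Run:
```python
from h import *
P=cams();s=P["scene"]
print(proj(s,D(-.13,.07,.15)),((proj(s,D(-.13,.07,.15))-[265,100])*5+2))
def blob(p,cu,cv,w=4.):
    g=cv2.cvtColor(p["image"],cv2.COLOR_RGB2GRAY).astype(float);vv,uu=np.mgrid[0:420,0:560];m=(np.hypot(uu-cu,(vv-cv)*1.2)<w);bg=np.percentile(g[m],70)
    wt=np.clip(bg-4-g,0,None)*m;return (uu*wt).sum()/wt.sum(),(vv*wt).sum()/wt.sum()
b=blob(s,311.1,215.6);print("park hole",b,atz(s,b,.15))
b=blob(s,280,214.4);print("zero hole",b,atz(s,b,.15),D(-.075,0,.15))
b=blob(s,262.4,207.2,3);print("eye",b,atz(s,b,.16))
```

```text
[[310.81584688 215.41432406]] [[231.07923442 579.07162032]]
park hole (np.float64(311.11333333333334), np.float64(215.57)) [0.47277081 0.05790608 0.15      ]
zero hole (np.float64(279.6424242424242), np.float64(214.36060606060607)) [ 0.53035325 -0.01127129  0.15      ] [ 0.52911175 -0.01212743  0.15      ]
eye (np.float64(262.3487638085218), np.float64(207.16517622304053)) [ 0.55029914 -0.06091951  0.16      ]
```

>>> {"op": "apply_moves", "data": {"moves": "1 0.15 0.03 0 0 0 0; 1 0.25 0.045 0 0 0 0; 1 0.25 0.045 0 0 0 0; 1 0.25 0.045 0 0 0 0; 1 0.18 0.03 0 0 0 0; 1 0.084 0.01 0 0 0 0; 1 0 0 0 0 0 0; 1 0 0 0 0 0 0; 1 0 0 0 0 0 0"}}

```text
t: 50.98
eef_pos: [0.5506, -0.0606, 0.2418]
tool_rot: [0.0, 0.921, -0.39, -0.001]
contact_force: [-0.7, 0.0, -1.0]
gripper_width: 0.216
```

Run:
```python
from h import *
P=cams()
go([(.5495,-.0627,.24),(.5495,-.0627,.220)])
save(P["scene"],"g3",(220,110,320,240),5)
```

```text
t 51.08 pos [ 0.5507 -0.0602  0.242 ] head -45.90 tilt 0.06 w 0.221 F [0.5 0.5 0.2] q7 -0.44
to [ 0.5495 -0.0627  0.24  ] units [0.008 0.022 0.017] rows>= 1 per row [0.0082 0.0218 0.0171]
to [ 0.5495 -0.0627  0.22  ] units [0.    0.    0.167] rows>= 1 per row [0.     0.     0.1667]
```

View pics/g3.png

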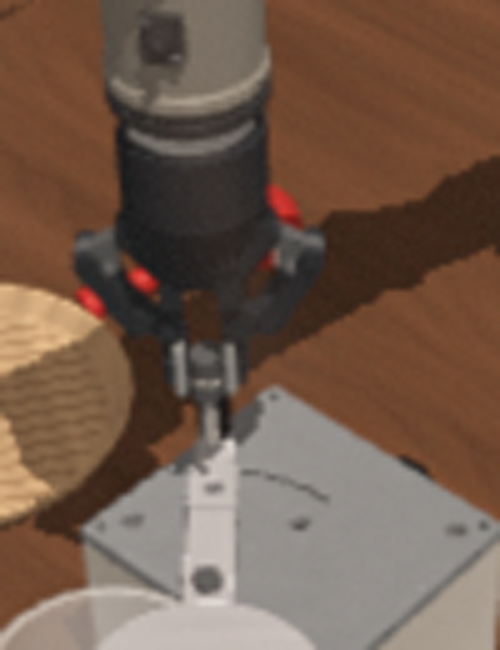

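>>> {"op": "apply_moves", "data": {"moves": "1 0.008 0.022 0 0 0 0; 1 0 0 0.1 0 0 0; 1 0 0 0.08 0 0 0; 1 0 0 0 0 0 0; 1 0 0 0 0 0 0; 1 0 0 0 0 0 0"}}

```text
t: 51.58
eef_pos: [0.5498, -0.064, 0.2205]
tool_rot: [0.0, 0.921, -0.391, -0.0]
contact_force: [-0.2, 0.5, -0.8]
gripper_width: 0.216
```

Run:
```python
from h import *
P=cams()
go([(.5495,-.0627,.220)])
save(P["scene"],"g4",(230,160,300,230),8);save(P["top"],"g5",(225,110,345,260),4)
p,r,o=tp();s=P["scene"];print("tip pred",(proj(s,p-[0,0,.0513])-[230,160])*8+3.5,"eye",(np.array([262.35,207.17])-[230,160])*8+3.5)
```

```text
t 51.68 pos [ 0.5502 -0.0641  0.2209] head -46.00 tilt 0.02 w 0.222 F [ 0.3 -0.2 -0.5] q7 -0.41
to [ 0.5495 -0.0627  0.22  ] units [-0.012 -0.004  0.008] rows>= 1 per row [-0.012  -0.0039  0.0078]
tip pred [[255.18636528 357.52373938]] eye [262.3  380.86]
```

View pics/g4.png

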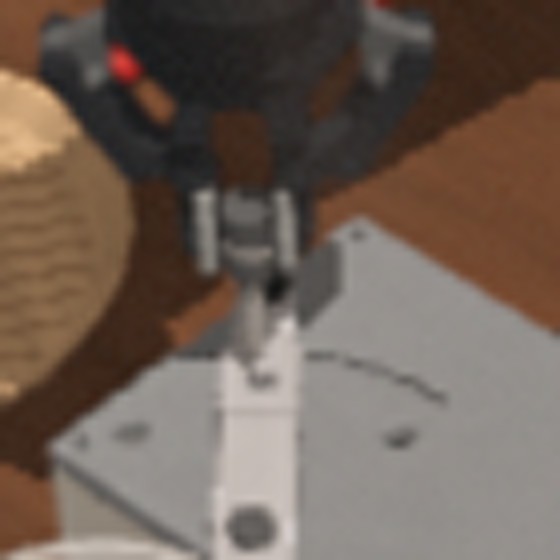

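Run:
```python
from h import *
P=cams()
p,r,o=tp();s=P["scene"];print(p)
for h in (0,.008,.02,.045,.075): print(h,((proj(s,p-[0,0,.0513-h])-[230,160])*8+3.5).round(1))
tip=p-[0,0,.0513]
for d in ([.002,0,0],[0,.002,0],[0,0,.002]): print(d,((proj(s,tip+d)-proj(s,tip))*8).round(1))
im=cv2.resize(s["image"][190:225,245:280,::-1],None,fx=16,fy=16,interpolation=cv2.INTER_LANCZOS4);cv2.imwrite("pics/g6.png",im)
for h in (0,.045): print(((proj(s,p-[0,0,.0513-h])-[245,190])*16+7.5).round(1))
print("eye",(np.array([262.35,207.17])-[245,190])*16+7.5)
t=P["top"]; print("top tip",proj(t,tip),"eye 296.39 190.23")
```

```text
[ 0.55016427 -0.06402468  0.22100033]
0 [[255.2 357.5]]
0.008 [[254.2 341.6]]
0.02 [[252.6 317.5]]
0.045 [[249.1 266.2]]
0.075 [[244.9 202.2]]
[0.002, 0, 0] [[-4.   2.9]]
[0, 0.002, 0] [[3.9 2.7]]
[0, 0, 0.002] [[-0.3 -3.9]]
[[271.  235.4]]
[[258.8  52.8]]
eye [285.1  282.22]
top tip [[297.13909743 189.38793414]] eye 296.39 190.23
```

View pics/g6.png

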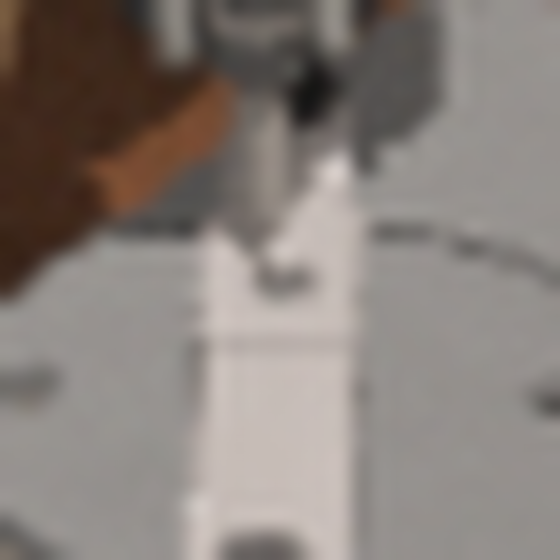

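View pics/g5.png

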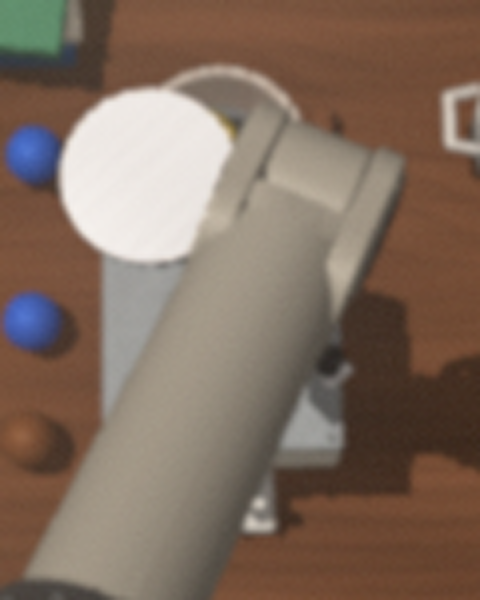

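>>> {"op": "apply_moves", "data": {"moves": "1 -0.016 -0.004 0 0 0 0; 1 0 0 0.045 0 0 0; 1 0 0 0 0 0 0; 1 0 0 0 0 0 0; 1 0 0 0 0 0 0; 1 0 0 0 0 0 0"}}

```text
t: 52.28
eef_pos: [0.549, -0.0623, 0.2154]
tool_rot: [0.0, 0.921, -0.391, 0.0]
contact_force: [0.4, -0.7, -0.4]
gripper_width: 0.218
```

Run:
```python
from h import *
P=cams()
go([(.5495,-.0627,.220)])
p,r,o=tp();s=P["scene"];tip=p-[0,0,.0513]
im=cv2.resize(s["image"][190:225,245:280,::-1],None,fx=16,fy=16,interpolation=cv2.INTER_LANCZOS4);cv2.imwrite("pics/g7.png",im)
for h in (0,.045): print(((proj(s,p-[0,0,.0513-h])-[245,190])*16+7.5).round(1))
print("eye",(np.array([262.35,207.17])-[245,190])*16+7.5)
```

```text
t 52.38 pos [ 0.549  -0.0623  0.2154] head -46.00 tilt 0.01 w 0.221 F [-0.3 -0.7 -0. ] q7 -0.41
to [ 0.5495 -0.0627  0.22  ] units [ 0.005 -0.001 -0.038] rows>= 1 per row [ 0.0052 -0.0005 -0.0384]
[[283.7 258.8]]
[[271.9  77.5]]
eye [285.1  282.22]
```

View pics/g7.png

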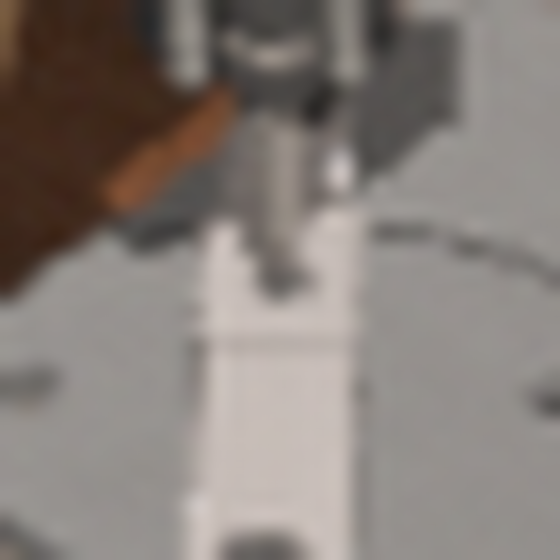

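>>> {"op": "apply_moves", "data": {"moves": "1 0 0 0.03 0 0 0; 1 0 0 0.03 0 0 0; 1 0 0 0.03 0 0 0; 1 0 0 0.03 0 0 0; 1 0 0 0 0 0 0; 1 0 0 0 0 0 0"}}

```text
t: 52.88
eef_pos: [0.5488, -0.0622, 0.2006]
tool_rot: [0.0, 0.921, -0.391, -0.0]
contact_force: [-0.6, 0.7, -0.4]
gripper_width: 0.216
```

Run:
```python
from h import *
P=cams()
go([(.5495,-.0627,.1663)])
s=P["scene"]
im=cv2.resize(s["image"][190:225,245:280,::-1],None,fx=16,fy=16,interpolation=cv2.INTER_LANCZOS4);cv2.imwrite("pics/g8.png",im)
```

```text
t 52.98 pos [ 0.549  -0.0623  0.201 ] head -46.00 tilt 0.00 w 0.219 F [-0.4 -0.7 -0.2] q7 -0.39
to [ 0.5495 -0.0627  0.1663] units [ 0.005 -0.001  0.289] rows>= 1 per row [ 0.0053 -0.0006  0.289 ]
```

View pics/g8.png

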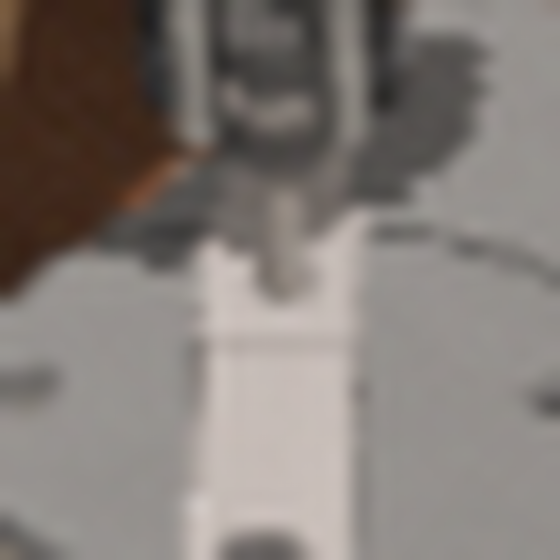

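>>> {"op": "apply_moves", "data": {"moves": "1 0.002 0 0.03 0 0 0; 1 0.002 0 0.03 0 0 0; 1 0 0 0.03 0 0 0; 1 0 0 0.03 0 0 0; 1 0 0 0.03 0 0 0; 1 0 0 0 0 0 0"}}

```text
t: 53.48
eef_pos: [0.5493, -0.0628, 0.1823]
tool_rot: [0.0, 0.921, -0.391, 0.0]
contact_force: [1.5, -1.3, -1.8]
gripper_width: 0.217
```

Run:
```python
from h import *
go([(.5495,-.0627,.1663)])
```

```text
t 53.48 pos [ 0.5493 -0.0628  0.1823] head -46.00 tilt 0.04 w 0.217 F [ 1.5 -1.3 -1.8] q7 -0.37
to [ 0.5495 -0.0627  0.1663] units [ 0.    -0.002  0.133] rows>= 1 per row [ 0.0003 -0.0017  0.1331]
```

>>> {"op": "apply_moves", "data": {"moves": "1 0 0 0.03 0 0 0; 1 0 0 0.03 0 0 0; 1 0 0 0.03 0 0 0; 1 0 0 0.03 0 0 0; 1 0 0 0.015 0 0 0; 1 0 0 0 0 0 0; 1 0 0 0 0 0 0"}}

```text
t: 54.07
eef_pos: [0.5494, -0.0628, 0.1666]
tool_rot: [0.0, 0.921, -0.391, 0.0]
contact_force: [1.9, -1.5, -2.1]
gripper_width: 0.221
```

Run:
```python
from h import *
P=cams()
go([(.5495,-.0627,.1663)])
s=P["scene"]
save(s,"g9",(230,160,300,230),8)
```

```text
t 54.17 pos [ 0.5494 -0.0628  0.1667] head -46.00 tilt 0.03 w 0.216 F [ 1.8 -1.8 -2.4] q7 -0.35
to [ 0.5495 -0.0627  0.1663] units [ 0.    -0.001  0.003] rows>= 1 per row [ 0.0001 -0.0009  0.0033]
```

View pics/g9.png

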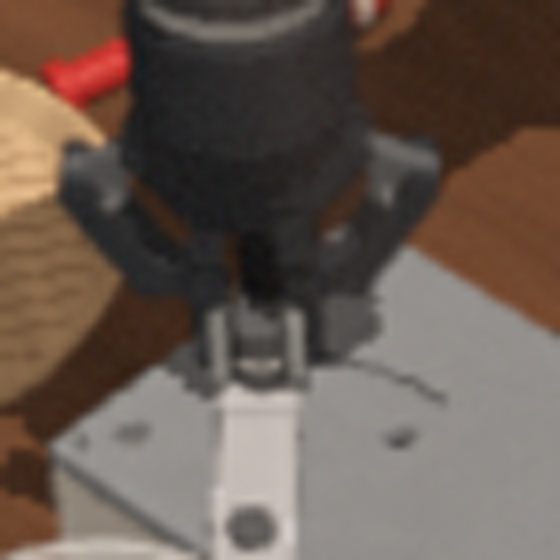

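>>> {"op": "apply_moves", "data": {"moves": "0.1 0 0 0 0 0 0; 0.1 0 0 0 0 0 0; 0 0 0 0 0 0 0; 0 0 0 0 0 0 0; 0 0 0 -0.05 0 0 0; 0 0 0 -0.2 0 0 0; 0 0 0 -0.3 0 0 0; 0 0 0 -0.3 0 0 0; 0 0 0 0 0 0 0; 0 -0.3 0 0 0 0 0; 0 -0.3 0 0 0 0 0; 0 -0.3 0 0 0 0 0"}}

```text
t: 55.17
eef_pos: [0.4734, 0.0149, 0.2687]
tool_rot: [0.0, 0.92, -0.392, -0.0]
contact_force: [0.5, 1.6, 0.7]
gripper_width: 0.501
```

>>> {"op": "apply_moves", "data": {"moves": "0 -0.3 0 0 0 0 0; 0 -0.3 0 0 0 0 0; 0 -0.3 0 0 0 0 0; 0 -0.3 0 0 0 0 0; 0 -0.2 0 0 0 0 0; 0 0 0 0 0 0 0; 0 0 0 0 0 0 0"}}

```text
t: 55.75
eef_pos: [0.357, 0.1365, 0.269]
tool_rot: [-0.001, 0.921, -0.389, -0.0]
contact_force: [-0.2, -0.7, 0.8]
gripper_width: 0.5
```

Run:
```python
from h import *
P=cams()
go([(.5495,-.0627,.1663)]);balls(P)
save(P["scene"],"h1",(200,150,340,290),4);save(P["top"],"h2",(225,110,345,260),4);save(P["scene"],"h3")
mid=D(-.0549,-.0511,0)
for n,p in P.items(): print(n,"head top pred home",proj(p,mid+[0,0,.19]).round(2),"head bottom",proj(p,mid+[0,0,.16]).round(2),"knob top .735",proj(p,knob(.735,.205)).round(2))
```

```text
t 55.85 pos [0.3581 0.1353 0.2689] head -46.07 tilt 0.03 w 0.497 F [-0.3 -0.1  0.1] q7 -1.48
to [ 0.5495 -0.0627  0.1663] units [ 2.295 -0.004  0.855] rows>= 8 per row [ 0.2868 -0.0005  0.1069]
scene px [230.8 259.6] area 71 wh [13 10] xy [ 0.6811 -0.07  ]
top px [291.1 151.1] area 113 wh [11 13] xy [ 0.7031 -0.0462]
scene head top pred home [[261.43 199.36]] head bottom [[261.92 206.81]] knob top .735 [[262.2  184.74]]
top head top pred home [[296.91 188.21]] head bottom [[296.68 189.96]] knob top .735 [[307.21 198.77]]
```

View pics/h1.png

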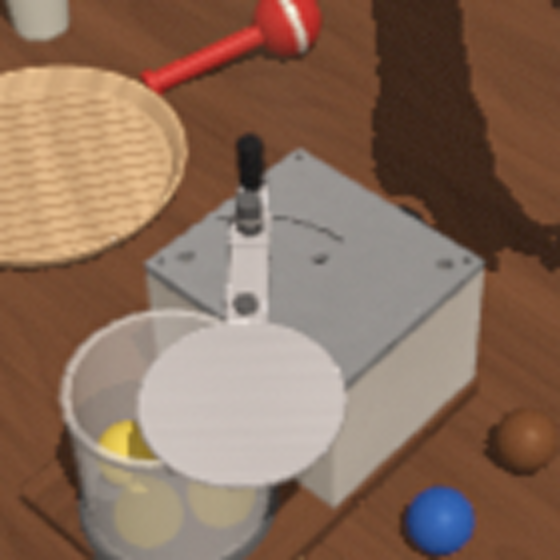

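View pics/h2.png

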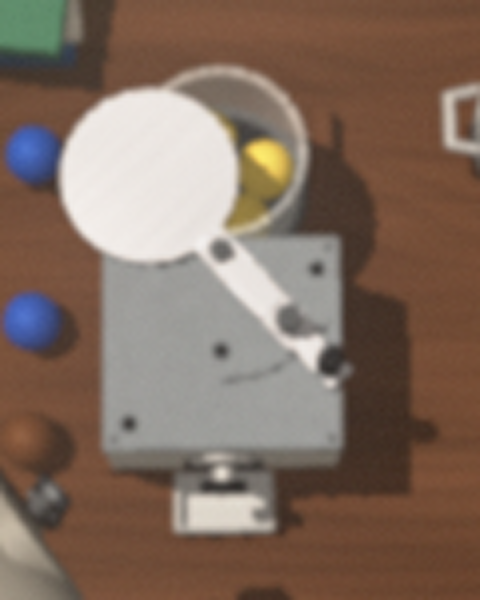

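View pics/h3.png

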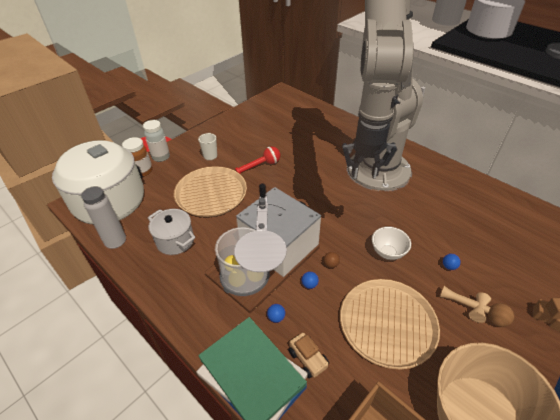

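```bash
python3 -c "
from station import bot
print(bot.hand_in())"
```

```text
the job is handed in; nothing more can be done
None
```

The job is done and handed in at about 56 s on the robot's clock. No verdict was reported.

- **Lever open:** The first swing stopped near 1.70 rad, so I pushed it on to its stop at about 1.85 rad before loading anything.
- **Balls:** This start had five yellow balls, two in the right tray and three in the left. I dropped all five into the hopper. The last pictures show both trays empty and no yellow ball outside the hopper. The cover hides part of the hopper, so I could not see all five at once at the end. The four earlier balls were all visible before the last drop, and the last one was released over the mouth.
- **Lever back:** I turned it to the posting mark. The two cameras read about 0.73 rad and the tool position about 0.74, so all are inside the 0.705–0.795 band.
- **Pin:** It went through the eye and the middle deck hole with forces under about 3 N. From the tool height, its tip is at about 115 mm, which is fully home. In the last pictures its head sits on the lever, within about 1.5 pixels of where it should be, and the parking hole is empty.
- **Other things:** In the final picture the toys and kitchen things show no visible movement. I judged this by eye and did not measure them. The robot was clear of everything when I handed in.

One disagreement: the network's lever-knob point gave 0.64–0.67 rad. I set it aside, because the eye and the knob as seen in the pictures matched about 0.735 rad.

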